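# Fit a link and hold its snap ring at the groove

## Task

Put the link plate with its big eye over the upright axle stub, flat down on the shoulder. Then take the snap-ring pliers, which already carry the ring on their tips, squeeze the handles to spread the ring, lower it round the stub until it is level with the groove, and stop there: finish still holding the pliers upright in the air with the ring spread around the groove. The other things on the desk stay where they are.

Things in the scene. Friction and masses are not known exactly. Their poses are not given: they have to be found in the camera images.
- axle_shoulder (a point): Steel axle fixture, fixed: flange 90 x 90 x 10 mm with four screw heads (to 14 mm high), a round hub 48 mm across up to its shoulder, on it an upright stub 30 mm in diameter. This point: on the stub's axis at the shoulder, 30 mm above the desk. The stub's top is 72 mm above the desk; its last 5 mm taper to 22 mm diameter.
- axle_groove (a point): Point on the stub's axis at mid-height of the groove for the ring, 56 mm above the desk. The groove is 8 mm wide (52 to 60 mm above the desk) and 25 mm in diameter. With the link on the shoulder, the link's top is 46 mm above the desk.
- link_eye (a point): Loose dark steel link plate, flat on the desk, about 90 g: a round eye 50 mm outside, 16 mm thick, with a 33 mm hole, and a tail 10 mm thick, 28 mm wide with a rounded end, 58 mm from the eye's centre. This point: the eye's axis, 5 mm above the underside; x points along the tail, z up. Best gripped across the tail (28 mm; sides parallel from 21 to 44 mm from this point).
- link_tail (a point): Centre of the link's tail, half-way up (5 mm), 33 mm from the eye's centre along its x axis.
- pliers_grip (a point): Snap-ring pliers, upright in a stand, jaws down: the middle between the handles at the height to grip (134 mm above the desk in the stand; handle tops 27 mm higher). z is up, y runs from the right to the left handle: squeeze along y. Here each handle has a round swelling 18 mm wide along x; over both, 63 mm relaxed, 40 mm when squeezed to the stop.
- ring_center (a point): Centre of the steel snap ring held level on the pliers' tips: from pliers_grip 27 mm along its -x and 110 mm down, same axes, rigid with it; the ring cannot come off the tips. 3 mm thick; inside 36 mm across when fully spread (43 mm outside), relaxed only about 27 mm, too narrow for the stub. The tips reach 4 mm below this point.
- pliers_left (a joint): Angle of the pliers' left handle: 0 relaxed, 0.19 squeezed to the stop (ring fully spread). Right handle and ring move with it. The handles are sprung: squeezing takes 2 N to start and 8 N at the stop, so close on them with 30 N or more; let go, they spring open and the ring narrows.
- tin: Bystander: small round tin with a black lid, 40 mm across, 23 mm high; leave it.
- box_eraser: Bystander: eraser, 45 x 23 x 13 mm; leave it.
- weight: Bystander: small brass weight with a knob, 28 mm across, 31 mm high; leave it.
- block: Bystander: steel bench block 50 x 50 x 24 mm; leave it.
- link: The link plate; origin at the centre of the eye on its underside, x along the tail, z up.
- pliers: The pliers, 0.16 kg, 140 mm tall; origin at the pivot, 60 mm below pliers_grip, same axes. A cross-bar 74 mm long (along y) at the pivot rests on the stand between low lips: lift straight up to take them out.
- axle: The axle fixture; origin on the stub's axis at desk height.
- stand: Fixed stand of the pliers: wooden foot 88 x 86 mm and back, two steel prongs up to 75 mm above the desk; origin at desk height straight below the standing pliers' pivot, same axes; the back is at +x.
Not all that is in view belongs to the job. There is more than one size of the link; the job needs the larger.

How it is judged:
On the way, in this order (a step that is already met when the one before it is completed fails the run):
1. the link's eye is round the stub and the link lies flat on the shoulder, with the pliers still in their stand (horizontal distance between link_eye and axle_shoulder below 0.004 m and z of link_eye in the frame of axle_shoulder below 0.008 m and angle between link's own z axis and vertical below 0.06 rad and distance of pliers from where it was at the start of the episode below 0.02 m), for 0.2 s.
2. the pliers are lifted out of the stand (distance of pliers from where it was at the start of the episode above 0.04 m and contact force between pliers and stand below 0.1 N), for 0.2 s.
At the end, for the whole second after the job is handed in: Link flat on the shoulder (0.06 rad), eye within 4 mm of the axis. Ring centre within 5 mm of the axis and 3.5 mm of the groove's mid-height; handles squeezed beyond 0.15 rad by fingers (over 5 N); pliers at rest, upright within 0.12 rad, clear of link and stand (horizontal distance between link_eye and axle_shoulder below 0.004 m and z of link_eye in the frame of axle_shoulder below 0.008 m and angle between link's own z axis and vertical below 0.06 rad and horizontal distance between ring_center and axle_groove below 0.005 m and z of ring_center in the frame of axle_groove between -0.0035 and 0.0035 m and value of joint pliers_left above 0.15 rad and angle between pliers's own z axis and vertical below 0.12 rad and linear speed of pliers below 0.03 m/s and contact force between the fingers and pliers above 5 N and contact force between pliers and link below 0.3 N and contact force between pliers and stand below 0.1 N); the arm keeps its last pose, push and grip.
It fails at once if a bystander (tin, eraser, weight or block) is moved by more than 30 mm (distance of any of tin, box_eraser, weight, block from where it was at the start of the episode above 0.03 m).
It also fails if it takes over 61 s, if anything falls off the work surface, if the arm or the gripper's body presses on something with over 40 N, if the wrist force passes 120 N, or if a joint passes its speed limit or range.

## Robot

A 7-joint arm with a two-finger parallel gripper is mounted at the origin on a cart in front of the work surface, level with it; the furniture and walls round the work are solid. World frame = base frame: x ahead of the robot, y to its left, z up, the work surface at z = 0. Lengths are in m, angles in rad, forces in N, time in s.
With the tool pointing down it reaches from about 0.4 to 0.85 m from the base axis. Payload 10.4 kg.
Tool frame: the origin (TCP) lies at the very end of the fingers, on their centre line; the grasp point (between the pads) lies 19 mm behind it (manip.tcp_to_grasp is the distance from the TCP to the grasp point, in m); x points along the fingers, y is the direction in which the jaws open and shut, and the axes are right-handed (so a half turn about x gives the same grasp; the last joint's range is limited). The gripper opens to 85 mm and grips with 20 to 120 N. Pads are 22 mm wide; open, the fingers measure 114 mm over their backs; the gripper's body (76 mm by 85 mm) begins 54 mm behind the grasp point. The pads swing forward as they close: fully open they stand 13 mm farther back than shut.
Start: joints at [-1.233, 0.332, -0.065, 1.46, 0.022, 1.35, -0.088], TCP at [0.221, 0.585, 0.195] pointing down, gripper open.
Joint ranges: [-2.6, 2.6], [-0.5, 2.12], [-1.47, 1.34], [0.16, 2.42], [-1.27, 4.41], [0.06, 2.06], [-2.6, 2.6]. Speed limits (rad/s): [2.22, 2.22, 2.79, 2.79, 3.14, 3.14, 3.14].

## Interface

Orientations are given as a unit quaternion [x, y, z, w].
In Python, from workcell import manip, cams, hand_in gives the robot as it stands.
- The arm moves only by the shell command python3 -m handwheel 'ROWS' [FORCE]. ROWS is text: rows parted by semicolons, each of 7 numbers parted by spaces: the shift along the tool's x, y, z in mm, then the turn, a rotation vector about the tool's x, y, z in rad, then the finger opening in mm, from 0 to 85.4. A call has 1 to 8 rows; each row shifts and turns the commanded pose from where the row before left it, along the tool's axes as they then stand; what a row does not reach is not made up. A row lasts 1/10 s, in which the tool goes at most 50 mm and 8.59 degrees, less where a joint would pass 70% of its speed; a pose out of reach is approached as far as the arm can. A call with a gripper value outside its range is refused whole. The fingers move at their own pace and stop on an object; FORCE is the grip in N (left out, the last holds). Time passes only in rows, so rows that do not move let the fingers close. It gives the time, the measured TCP pose, the force and the opening at its end, in the units of the state.
- manip.get_obs(): the state, without advancing time (a new reading comes with each control period).
- cams.camera(name): name is "side" or "top" or "wrist"; returns a dict with "color" (400x640x3 uint8, blue, green, red), "depth" (400x640 float32, m along the optical axis (not along the pixel's ray), 0 where there is no reading), "camera_matrix" (3x3 intrinsics, pixels), "origin" and "attitude" of the camera in the world; the wrist camera has in their place "T_tool_cam" (4x4, takes a point from camera to tool coordinates, whose origin is the TCP and whose axes are the tool frame's). Camera axes: x right, y down, z forward; pixel columns grow to the right and rows downward; lengths in m; the calibration is good to about 2 mm. A picture is of the moment at which its call begins: read the wrist's pose just before it.
- hand_in(): hands the job in, once; it reports no verdict.
Trained networks look in the newest picture that a camera, given by its name, has taken for a name from the list of things; names that differ only in an ending like _2 or _b are one class to them, and where a whole thing is asked for, a point or a joint stands for the part that bears it (a point fixed in the world has none). Each returns a list of dicts, best first, with "conf" (0 to 1); they miss things now and then, are a little off and sometimes report something else, mostly with a low value. They report only what shows in the picture. A call takes as long as a camera call. They do not tell look-alikes from the thing itself.
- cams.recognise(camera, thing): "box" ([left, top, width, height] in pixels, round what is visible of it).
- cams.outline_of(camera, thing): "region" (400x640 bool, what is visible of it) and "box" ([left, top, width, height] in pixels, round what is visible of it).
The state is a dict: "clock": time; "joint_pos": joint angles; "joint_velocities": joint speeds; "tau": joint torques, N m; "position": TCP position; "ee_rot": TCP orientation; "ft_force": force on the tool from outside, world axes, zero at the start; "torque": the same for the moment, N m; "grip_width": opening from 0.0 (shut) to 1.0 (fully open).
Only numpy, scipy, OpenCV 4.12 (cv2) and the standard library are available. Lean on these libraries where they do the work, as an engineer would, in place of code of your own. Each camera call takes 0.05 s, during which the arm holds its last target.

## Working session

There is one attempt and no reset: what is moved stays moved. The work goes in short steps, Python scripts to look and compute and a shell command to move; the robot and the scene stay as the last step left them, time stands still between calls to the robot, and variables do not carry over. Pictures are saved under pics/ and viewed, and the job is handed in when it is done.

```bash
ls; mkdir -p pics; python3 - <<'E'
from workcell import manip, cams
import cv2, numpy as np
print(manip.get_obs(), manip.tcp_to_grasp)
for n in ["top","side","wrist"]:
    c=cams.camera(n); cv2.imwrite(f"pics/{n}0.png",c["color"])
    print(n,c["camera_matrix"].tolist(),c.get("origin"),c.get("attitude"),c.get("T_tool_cam"))
    for t in ["link","pliers","axle","stand","tin","block","weight","box_eraser"]:
        print(t,[(r["box"],round(r["conf"],2)) for r in cams.recognise(n,t)])
E
```

```text
pics
{'clock': 0.0, 'joint_pos': array([-1.23260159,  0.33288274, -0.06471256,  1.46090871,  0.02161226,
        1.3499029 , -0.08851384]), 'joint_velocities': array([-0.00024843,  0.00030924, -0.0010981 ,  0.00034451, -0.00174694,
        0.00104399, -0.00069213]), 'tau': array([ 6.69980227e-05, -6.25448585e+01,  4.93731361e-02, -3.91615748e+01,
        1.63636316e-02,  9.95450187e-03, -3.83527799e-05]), 'position': array([0.22049368, 0.58437162, 0.19382478]), 'ee_rot': array([ 0.12636929,  0.69569739, -0.12735494,  0.69556931]), 'ft_force': array([0.62630214, 0.28012567, 0.09849104]), 'torque': array([ 0.01833408, -0.03287251, -0.02133965]), 'grip_width': 0.9983710103121081} 0.0187
top [[372.77728095119596, 0.0, 326.9598530576812], [0.0, 372.77728095119596, 196.72991189287222], [0.0, 0.0, 1.0]] [ 0.43634394 -0.17223583  0.95178245] [ 0.73694378 -0.66534335  0.0815868  -0.08703845] None
link [([393.9, 222.8, 26.6, 30.0], 0.81), ([288.3, 158.5, 15.5, 18.8], 0.44)]
pliers [([226.1, 225.3, 34.6, 32.3], 0.72), ([390.0, 226.9, 32.6, 23.2], 0.51)]
axle [([319.8, 201.8, 40.3, 42.5], 0.58)]
[... 687 characters left out ...]
.1, 19.9, 22.1], 0.79), ([381.2, 257.0, 37.8, 29.8], 0.59), ([196.1, 177.8, 30.1, 63.7], 0.27)]
block [([322.5, 204.7, 24.1, 22.5], 0.68)]
weight [([365.6, 214.5, 11.0, 14.5], 0.59)]
box_eraser [([255.3, 251.7, 23.1, 19.8], 0.61)]
wrist [[292.38438192585244, 0.0, 317.206130660058], [0.0, 292.38438192585244, 200.33852274205552], [0.0, 0.0, 1.0]] None None [[-1.06455965e-03 -2.92410803e-01  9.56292209e-01 -1.79073701e-01]
 [ 9.99999411e-01 -1.10923063e-04  1.07929763e-03  1.13528781e-03]
 [-2.09523427e-04  9.56292795e-01  2.92410749e-01 -7.41963029e-02]
 [ 0.00000000e+00  0.00000000e+00  0.00000000e+00  1.00000000e+00]]
link []
pliers []
axle []
stand []
tin []
block []
weight []
box_eraser []
```

```bash
python3 - <<'E'
import cv2
a=cv2.imread("pics/top0.png")[140:290,200:440]; cv2.imwrite("pics/top0c.png",cv2.resize(a,None,fx=3.3,fy=3.3,interpolation=cv2.INTER_CUBIC))
a=cv2.imread("pics/side0.png")[160:300,180:430]; cv2.imwrite("pics/side0c.png",cv2.resize(a,None,fx=3.2,fy=3.2,interpolation=cv2.INTER_CUBIC))
E
```

```text
(no output)
```

View pics/top0.png

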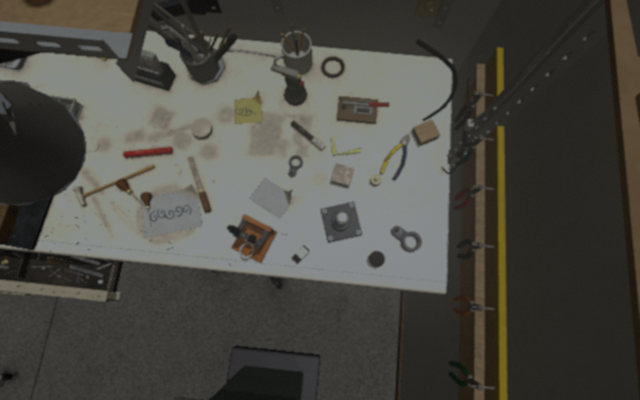

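```bash
sleep 1
```

```text
(no output)
```

View pics/top0c.png

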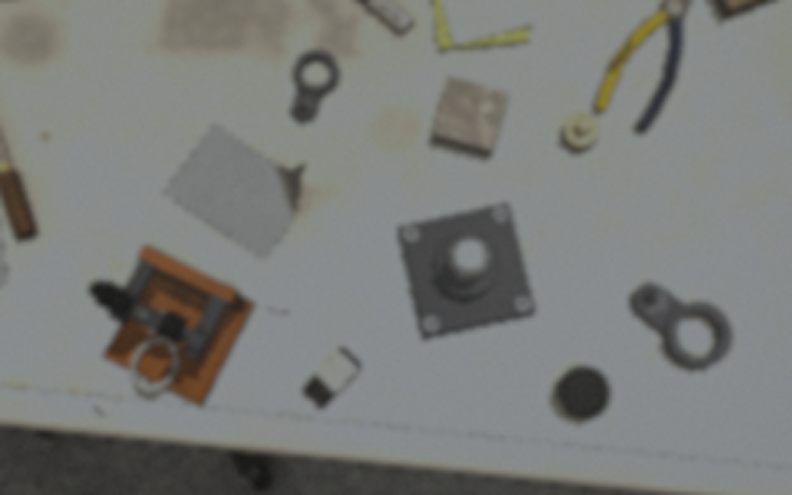

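View pics/side0c.png

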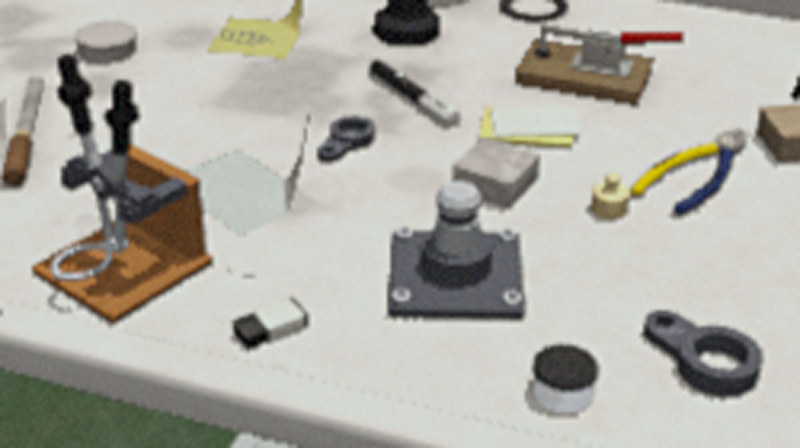

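View pics/wrist0.png

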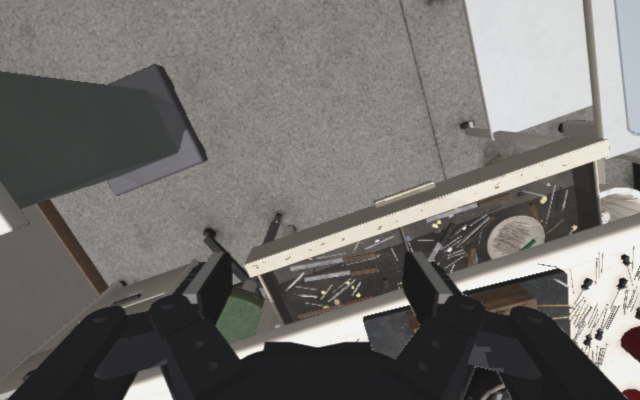

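Top picture: two links, the large one at (407,238) and a small one at (295,165). Other look-alikes are the black ring at (332,66), the yellow/blue pliers at (395,160) and the wall pliers at (470,190). The pliers I want stand at (252,235), and the axle is at (340,220). I choose the link at (407,238), since it is the larger. I'll measure next.

```bash
cat > h.py <<'E'
from workcell import manip, cams
import cv2, numpy as np
from scipy.spatial.transform import Rotation as R
def cloud(n):
    o=manip.get_obs(); c=cams.camera(n); K=c["camera_matrix"]; d=c["depth"]
    v,u=np.mgrid[0:400,0:640]
    P=np.stack([(u-K[0,2])*d/K[0,0],(v-K[1,2])*d/K[1,1],d],-1)
    if n=="wrist":
        T=c["T_tool_cam"]; P=P@T[:3,:3].T+T[:3,3]
        P=P@R.from_quat(o["ee_rot"]).as_matrix().T+o["position"]
    else:
        P=P@R.from_quat(c["attitude"]).as_matrix().T+c["origin"]
    P[d==0]=np.nan
    return c,P,d
def w2px(c,X,o=None):
    X=np.atleast_2d(X)
    if "T_tool_cam" in c:
        T=c["T_tool_cam"]; X=(X-o["position"])@R.from_quat(o["ee_rot"]).as_matrix(); X=(X-T[:3,3])@T[:3,:3]
    else: X=(X-c["origin"])@R.from_quat(c["attitude"]).as_matrix()
    K=c["camera_matrix"]; return X[:,:2]/X[:,2:]*K[0,0]+[K[0,2],K[1,2]]
E
python3 - <<'E'
from h import *
for n in ["top","side"]:
    c,P,d=cloud(n); np.save(n+"P.npy",P)
    for t in ["link","pliers","axle","stand","tin","block","weight","box_eraser"]:
        for r in cams.outline_of(n,t):
            if r["conf"]<.4: continue
            Q=P[r["region"]]; Q=Q[~np.isnan(Q[:,0])]
            if len(Q)<5: continue
            print(n,t,round(r["conf"],2),[int(x) for x in r["box"]],len(Q),"med",np.median(Q,0).round(3),"min",np.percentile(Q,3,0).round(3),"max",np.percentile(Q,97,0).round(3))
E
```

```text
top link 0.78 [394, 224, 26, 29] 447 med [ 0.581 -0.362  0.012] min [ 0.549 -0.397 -0.002] max [ 0.605 -0.329  0.019]
top link 0.55 [288, 158, 13, 20] 173 med [ 0.74  -0.054  0.01 ] min [ 0.715 -0.071  0.   ] max [ 0.77  -0.043  0.015]
top pliers 0.83 [225, 226, 35, 29] 298 med [0.528 0.028 0.095] min [ 0.495 -0.009  0.024] max [0.545 0.049 0.157]
top axle 0.74 [388, 226, 30, 23] 378 med [ 0.584 -0.358  0.013] min [ 0.549 -0.395  0.   ] max [ 0.606 -0.327  0.019]
top axle 0.62 [320, 200, 41, 41] 1232 med [ 0.6   -0.193  0.011] min [ 0.56  -0.239  0.007] max [ 0.649 -0.148  0.073]
top stand 0.66 [234, 216, 40, 45] 941 med [0.541 0.016 0.01 ] min [ 0.492 -0.025  0.006] max [0.576 0.062 0.073]
top block 0.96 [334, 160, 18, 26] 407 med [ 0.726 -0.186  0.024] min [ 0.701 -0.21   0.   ] max [ 0.757 -0.161  0.028]
top box_eraser 0.51 [290, 247, 18, 16] 177 med [ 0.51  -0.1    0.013] min [ 0.492 -0.117  0.001] max [ 0.529 -0.082  0.016]
side link 0.67 [280, 195, 15, 16] 177 med [ 0.74  -0.059  0.007] min [ 0.712 -0.078 -0.001] max [ 0.766 -0.046  0.012]
side link 0.64 [380, 259, 36, 24] 608 
[... 693 characters left out ...]
 18, 23] 354 med [ 0.507 -0.293  0.021] min [ 0.498 -0.309  0.002] max [ 0.532 -0.276  0.024]
side block 0.93 [324, 209, 20, 16] 389 med [ 0.712 -0.191  0.022] min [ 0.697 -0.214  0.002] max [ 0.746 -0.161  0.024]
side weight 0.67 [380, 257, 35, 28] 620 med [ 0.576 -0.369  0.009] min [ 0.546 -0.398 -0.001] max [ 0.599 -0.331  0.016]
side weight 0.51 [254, 251, 22, 18] 246 med [ 0.507 -0.104  0.01 ] min [ 0.488 -0.121 -0.001] max [ 0.528 -0.087  0.013]
side weight 0.43 [367, 214, 6, 14] 140 med [ 0.715 -0.277  0.016] min [ 0.709 -0.289  0.001] max [ 0.73  -0.264  0.029]
side box_eraser 0.67 [257, 252, 21, 16] 240 med [ 0.508 -0.104  0.01 ] min [ 0.489 -0.122 -0.001] max [ 0.528 -0.088  0.013]
```

```bash
python3 - <<'E'
from h import *
c=cams.camera("top"); print(w2px(c,np.array([[0,0,0],[.22,.585,.2],[.22,.585,.5],[0,0,.5]])))
P=np.load("topP.npy"); print(P[150,20],P[150,60],P[120,490],P[200,500],P[50,60],P[220,20])
E
```

```text
[[ 227.66374592  481.36708523]
 [ -91.10368402  364.15808631]
 [-392.39285796  419.55009607]
 [  87.94128785  758.75622959]]
[0.55120824 0.18495449 0.55510996] [0.57294974 0.18511012 0.4982742 ] [ 0.79116331 -0.4645793   0.27010797] [ 0.63966129 -0.50017193  0.23249806] [0.65484733 0.13762416 0.59766927] [0.52383609 0.61702222 0.01346419]
```

View pics/side0.png

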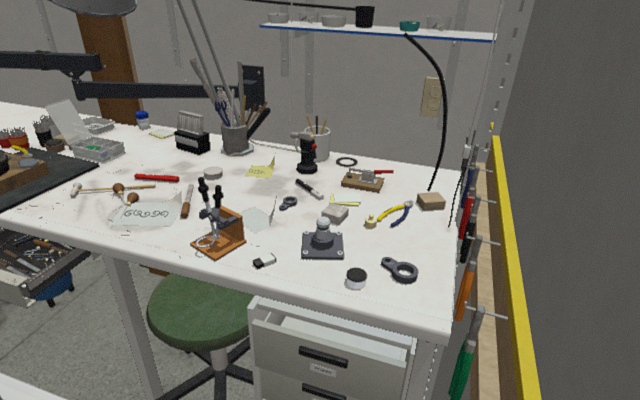

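```bash
python3 - <<'E'
from h import *
for n in ["top","side"]:
    P=np.load(n+"P.npy"); Q=P.reshape(-1,3); 
    for z in np.arange(.15,.8,.05):
        m=(Q[:,2]>z)&(Q[:,2]<z+.05)&(Q[:,0]<.8)&(Q[:,0]>0.2)&(abs(Q[:,1])<.6)
        if m.sum()>3: print(n,z.round(2),m.sum(),np.percentile(Q[m],[0,2,50,98,100],axis=0).round(2).tolist())
E
```

```text
top 0.15 5373 [[0.26, -0.5, 0.15], [0.27, -0.5, 0.15], [0.51, -0.49, 0.17], [0.79, -0.46, 0.2], [0.8, 0.05, 0.2]]
top 0.2 5298 [[0.27, -0.51, 0.2], [0.29, -0.51, 0.2], [0.51, -0.5, 0.23], [0.79, -0.46, 0.25], [0.8, -0.45, 0.25]]
top 0.25 4052 [[0.28, -0.51, 0.25], [0.3, -0.51, 0.25], [0.52, -0.51, 0.28], [0.79, -0.47, 0.3], [0.8, -0.46, 0.3]]
top 0.3 4936 [[0.3, -0.51, 0.3], [0.31, -0.51, 0.3], [0.53, -0.51, 0.33], [0.79, -0.47, 0.35], [0.8, -0.45, 0.35]]
top 0.35 6070 [[0.31, -0.51, 0.35], [0.32, -0.51, 0.35], [0.53, -0.51, 0.38], [0.8, -0.46, 0.4], [0.8, -0.45, 0.4]]
top 0.4 7767 [[0.32, -0.51, 0.4], [0.34, -0.51, 0.4], [0.54, -0.51, 0.43], [0.79, -0.46, 0.45], [0.8, 0.21, 0.45]]
top 0.45 12761 [[0.34, -0.51, 0.45], [0.35, -0.51, 0.45], [0.55, -0.51, 0.48], [0.79, 0.24, 0.5], [0.8, 0.27, 0.5]]
top 0.5 10121 [[0.35, -0.51, 0.5], [0.37, -0.51, 0.5], [0.57, -0.51, 0.52], [0.8, 0.24, 0.55], [0.8, 0.28, 0.55]]
top 0.55 8698 [[0.53, -0.48, 0.55], [0.54, -0.46, 0.55], [0.69, 0.15, 0.59], [0.79, 0.22, 0.6], [0.8, 0.24, 0.6]]
top 0.6 1461 [[0.56, 0.08, 0.6], [0.57, 0.08, 0.6], [0.66, 0.14, 
[... 377 characters left out ...]
0.45, 0.25]]
side 0.25 4982 [[0.2, -0.51, 0.25], [0.2, -0.51, 0.25], [0.33, -0.51, 0.28], [0.8, -0.47, 0.3], [0.8, -0.46, 0.3]]
side 0.3 5972 [[0.2, -0.51, 0.3], [0.2, -0.51, 0.3], [0.33, -0.51, 0.33], [0.8, -0.47, 0.35], [0.8, -0.46, 0.35]]
side 0.35 7265 [[0.2, -0.51, 0.35], [0.2, -0.51, 0.35], [0.32, -0.51, 0.38], [0.8, -0.47, 0.4], [0.8, -0.46, 0.4]]
side 0.4 8928 [[0.2, -0.51, 0.4], [0.2, -0.51, 0.4], [0.32, -0.51, 0.43], [0.8, 0.19, 0.45], [0.8, 0.23, 0.45]]
side 0.45 8130 [[0.22, -0.51, 0.45], [0.24, -0.51, 0.45], [0.38, -0.51, 0.47], [0.79, 0.23, 0.5], [0.8, 0.27, 0.5]]
side 0.5 493 [[0.28, -0.51, 0.5], [0.29, -0.51, 0.5], [0.33, -0.51, 0.5], [0.43, -0.51, 0.51], [0.46, -0.51, 0.51]]
```

```bash
python3 - <<'E'
from h import *
Q=np.vstack([np.load(n+"P.npy").reshape(-1,3) for n in ["top","side"]])
for z in np.arange(.2,1,.05):
    m=(Q[:,2]>z)&(Q[:,2]<z+.05)&(Q[:,0]<1)&(Q[:,0]>0.1)&(Q[:,1]<.8)&(Q[:,1]>-.3)
    if m.sum()>3: print(z.round(2),m.sum(),np.percentile(Q[m],[0,2,50,98,100],axis=0).round(2).tolist())
E
```

```text
0.2 1128 [[0.82, 0.18, 0.2], [0.84, 0.19, 0.2], [0.95, 0.47, 0.21], [1.0, 0.74, 0.25], [1.0, 0.79, 0.25]]
0.25 1619 [[0.81, 0.18, 0.25], [0.82, 0.19, 0.25], [0.85, 0.66, 0.27], [1.0, 0.79, 0.3], [1.0, 0.8, 0.3]]
0.3 141 [[0.93, 0.25, 0.3], [0.94, 0.25, 0.3], [0.95, 0.26, 0.33], [0.96, 0.3, 0.35], [0.97, 0.3, 0.35]]
0.35 776 [[0.84, -0.3, 0.35], [0.85, -0.3, 0.36], [0.98, -0.05, 0.39], [1.0, 0.31, 0.4], [1.0, 0.31, 0.4]]
0.4 595 [[0.51, -0.3, 0.4], [0.52, -0.3, 0.4], [0.58, 0.2, 0.44], [0.95, 0.32, 0.45], [0.96, 0.32, 0.45]]
0.45 3890 [[0.5, 0.18, 0.45], [0.5, 0.19, 0.45], [0.55, 0.2, 0.47], [0.65, 0.26, 0.5], [0.66, 0.27, 0.5]]
0.5 3990 [[0.51, 0.09, 0.5], [0.52, 0.09, 0.5], [0.58, 0.19, 0.53], [0.76, 0.25, 0.55], [0.78, 0.28, 0.55]]
0.55 8321 [[0.53, 0.07, 0.55], [0.54, 0.08, 0.55], [0.69, 0.16, 0.59], [0.73, 0.22, 0.6], [0.76, 0.24, 0.6]]
0.6 1461 [[0.56, 0.08, 0.6], [0.57, 0.08, 0.6], [0.66, 0.14, 0.61], [0.66, 0.19, 0.62], [0.66, 0.2, 0.62]]
```

```bash
cat >> h.py <<'E'
def delta(pos,yaw=None,o=None):
    """remaining shift in tool axes (mm) and turn about tool axes to reach pos with x down, tool y at yaw (mod pi)"""
    o=o or manip.get_obs(); M=R.from_quat(o["ee_rot"]).as_matrix()
    print("pos",o["position"].round(4),"yaw_y %.3f"%np.arctan2(M[1,1],M[0,1]),"tilt",M[:2,0].round(3),"w",round(o["grip_width"]*85.4,1),"j",o["joint_pos"].round(2),"t",round(o["clock"],2),"F",o["ft_force"].round(1))
    print(" shift mm (current axes)",(M.T@(np.array(pos)-o["position"])*1e3).round(1))
    if yaw is not None:
        for k in (0,np.pi):
            y=np.array([np.cos(yaw+k),np.sin(yaw+k),0]); x=np.array([0,0,-1.]); T=np.stack([x,y,np.cross(x,y)],1)
            print(" turn",R.from_matrix(M.T@T).as_rotvec().round(3), " shift in final axes",(T.T@(np.array(pos)-o["position"])*1e3).round(1))
E
python3 - <<'E'
from h import *
delta([.36,.2,.2],0)
for n in ["top","side"]:
    P=np.load(n+"P.npy")
    c=cams.camera(n); r=[r for r in cams.outline_of(n,"link") if r["box"][0]>350][0]
    Q=P[r["region"]]; Q=Q[Q[:,2]>.004]
    # eye points: z>.0125
    m=cv2.fitEllipse((Q[Q[:,2]>.013][:,:2]*1000).astype(np.float32)); print(n,m, Q[Q[:,2]>.013].mean(0))
    r=cv2.minAreaRect((Q[:,:2]*1000).astype(np.float32)); print(r)
    # axle
    m=(abs(P[...,0]-.6)<.08)&(abs(P[...,1]+.193)<.08)
    A=P[m]; F=A[(A[:,2]>.005)&(A[:,2]<.014)]; print("flange",cv2.minAreaRect((F[:,:2]*1000).astype(np.float32)))
    S=A[A[:,2]>.069]; print("top",len(S),S.mean(0),S.min(0),S.max(0))
E
```

```text
pos [0.2206 0.5848 0.1946] yaw_y 1.210 tilt [-0.  0.] w 85.3 j [-1.23  0.33 -0.06  1.46  0.02  1.35 -0.09] t 2.3 F [ 0.2 -0.3  0. ]
 shift mm (current axes) [  -5.4 -310.8  266.2]
 turn [ 1.21 -0.    0.  ]  shift in final axes [ -5.4 139.4 384.8]
 turn [-1.932 -0.    -0.   ]  shift in final axes [  -5.4 -139.4 -384.8]
top ((573.725341796875, -371.1410217285156), (41.5861701965332, 60.446556091308594), 151.95755004882812) [ 0.57272808 -0.37254437  0.01642514]
((576.1874389648438, -359.7933349609375), (79.62140655517578, 50.079219818115234), 72.73487854003906)
flange ((590.2725830078125, -176.96942138671875), (124.6695785522461, 139.98052978515625), 7.024871826171875)
top 99 [ 0.60424886 -0.19394026  0.07203819] [ 0.5910829  -0.20747208  0.06903462] [ 0.61914931 -0.1812474   0.07556512]
side ((569.6021728515625, -376.280029296875), (42.52983856201172, 44.43984603881836), 107.44364166259766) [ 0.56814678 -0.37641714  0.01502038]
((579.66650390625, -366.67041015625), (78.61982727050781, 49.16752624511719), 42.682090759277344)
flange ((590.2839965820312, -169.12930297851562), (93.7450180053711, 154.17698669433594), 22.503517150878906)
top 60 [ 0.60245564 -0.19642654  0.07069254] [ 0.591117   -0.20857309  0.06904091] [ 0.61573615 -0.18498602  0.0725749 ]
```

```bash
cat >> h.py <<'E'
def plan(wps,yaw_end,step=45,turnmax=.14):
    """rows along waypoints; turn spread evenly; prints rounded rows"""
    o=manip.get_obs(); M=R.from_quat(o["ee_rot"]).as_matrix(); p=o["position"]
    y0=np.arctan2(M[1,1],M[0,1]); dy=(yaw_end-y0)
    pts=[p]
    for w in wps:
        w=np.array(w); a=pts[-1]; n=max(1,int(np.ceil(np.linalg.norm(w-a)*1e3/step)))
        pts+= [a+(w-a)*(i+1)/n for i in range(n)]
    N=len(pts)-1
    print("N",N,"turn total",-dy)
    t=round(-dy/N,3); cur=p.copy(); 
    from math import cos,sin
    yaw=y0; out=[]
    for i in range(N):
        x=np.array([0,0,-1.]); y=np.array([cos(yaw),sin(yaw),0]); T=np.stack([x,y,np.cross(x,y)],1)
        s=(T.T@(pts[i+1]-cur)*1e3).round(0); cur=cur+T@s/1e3; yaw-=t
        out.append("%g %g %g %g 0 0"%(*s,t))
    for i in range(0,N,8): print("; ".join(out[i:i+8]))
    print("end",cur,yaw)
E
python3 - <<'E'
from h import *
plan([[.39,.2,.22],[.45,-.15,.22],[.56,-.31,.2]],-.67)
E
```

```text
N 23 turn total 1.880010552758152
-3 -30 29 0.082 0 0; -2 -27 32 0.082 0 0; -3 -25 34 0.082 0 0; -2 -22 36 0.082 0 0; -3 -19 38 0.082 0 0; -2 -16 39 0.082 0 0; -3 -13 40 0.082 0 0; -2 -9 41 0.082 0 0
-3 -6 41 0.082 0 0; -2 -2 42 0.082 0 0; -0 -10 44 0.082 0 0; -0 -6 44 0.082 0 0; -0 -2 44 0.082 0 0; -0 1 44 0.082 0 0; -0 5 44 0.082 0 0; -0 8 44 0.082 0 0
-0 12 43 0.082 0 0; -0 15 41 0.082 0 0; 4 30 26 0.082 0 0; 4 31 22 0.082 0 0; 4 34 20 0.082 0 0; 4 35 17 0.082 0 0; 4 36 14 0.082 0 0
end [ 0.56039478 -0.3097827   0.19963925] -0.6759894472418481
```

```bash
python3 -m handwheel '-3 -30 29 0.082 0 0 85; -2 -27 32 0.082 0 0 85; -3 -25 34 0.082 0 0 85; -2 -22 36 0.082 0 0 85; -3 -19 38 0.082 0 0 85; -2 -16 39 0.082 0 0 85; -3 -13 40 0.082 0 0 85; -2 -9 41 0.082 0 0 85' 40
python3 -m handwheel '-3 -6 41 0.082 0 0 85; -2 -2 42 0.082 0 0 85; 0 -10 44 0.082 0 0 85; 0 -6 44 0.082 0 0 85; 0 -2 44 0.082 0 0 85; 0 1 44 0.082 0 0 85; 0 5 44 0.082 0 0 85; 0 8 44 0.082 0 0 85'
```

```text
clock: 3.3
position: [0.3566, 0.275, 0.215]
ee_rot: [0.346, 0.617, -0.345, 0.617]
ft_force: [0.6, -0.1, 0.0]
grip_width: 0.994
clock: 4.1
position: [0.4351, -0.0642, 0.2199]
ee_rot: [0.526, 0.473, -0.525, 0.473]
ft_force: [0.9, 0.6, 0.9]
grip_width: 0.997
```

```bash
python3 -m handwheel '0 12 43 0.082 0 0 85; 0 15 41 0.082 0 0 85; 4 30 26 0.082 0 0 85; 4 31 22 0.082 0 0 85; 4 34 20 0.082 0 0 85; 4 35 17 0.082 0 0 85; 4 36 14 0.082 0 0 85; 0 0 0 0 0 0 85'
python3 - <<'E'
from h import *
o=manip.get_obs(); c,P,d=cloud("wrist"); np.save("w1.npy",P); cv2.imwrite("pics/w1.png",c["color"])
delta([.57,-.37,.2],-.67)
for t in ["link","axle"]:
    for r in cams.outline_of("wrist",t):
        Q=P[r["region"]]; Q=Q[~np.isnan(Q[:,0])]
        print(t,r["conf"],r["box"],np.median(Q,0).round(4),np.percentile(Q,3,0).round(3),np.percentile(Q,97,0).round(3))
E
```

```text
clock: 4.9
position: [0.5605, -0.3133, 0.1966]
ee_rot: [-0.636, -0.304, 0.64, -0.304]
ft_force: [-0.9, 0.1, -0.0]
grip_width: 0.997
pos [ 0.56   -0.3117  0.1977] yaw_y -0.679 tilt [-0.004 -0.002] w 84.8 j [-0.18  0.47  0.86  1.45 -0.35  1.39  0.01] t 4.95 F [-0.6 -0.5  0.7]
 shift mm (current axes) [-2.2 44.3 39.1]
 turn [-0.009  0.004  0.002]  shift in final axes [-2.3 44.  39.5]
 turn [ 3.133e+00  3.000e-03 -6.000e-03]  shift in final axes [ -2.3 -44.  -39.5]
link 0.71 [334.5, 156.5, 41.5, 63.7] [ 0.5847 -0.3578  0.0111] [ 0.551 -0.397 -0.001] [ 0.606 -0.327  0.017]
axle 0.91 [230.3, 10.6, 107.3, 110.5] [ 0.6074 -0.1972  0.0103] [ 0.562 -0.238  0.008] [ 0.65  -0.15   0.072]
```

View pics/w1.png

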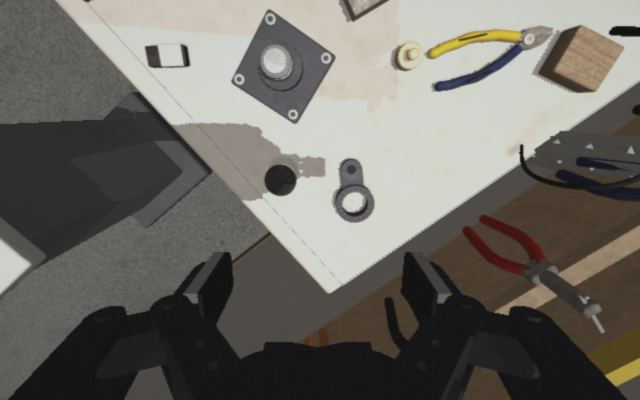

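Wrist picture: axle stub top at (277,62), large link with eye at (354,202) and tail at (350,168), tin at (280,180). Next is a close crop and a fit.

```bash
cat >> h.py <<'E'
def ray(c,o,uv,z):
    uv=np.atleast_2d(uv).astype(float); K=c["camera_matrix"]
    D=np.c_[(uv[:,0]-K[0,2])/K[0,0],(uv[:,1]-K[1,2])/K[1,1],np.ones(len(uv))]
    if "T_tool_cam" in c:
        T=c["T_tool_cam"]; M=R.from_quat(o["ee_rot"]).as_matrix(); O=M@T[:3,3]+o["position"]; D=D@T[:3,:3].T@M.T
    else: O=c["origin"]; D=D@R.from_quat(c["attitude"]).as_matrix().T
    return O+D*((z-O[2])/D[:,2])[:,None]
E
python3 - <<'E'
from h import *
o=manip.get_obs(); c=cams.camera("wrist"); im=c["color"]
g=cv2.cvtColor(im,cv2.COLOR_BGR2GRAY)
x0,y0,x1,y1=325,148,385,230
b=cv2.resize(g[y0:y1,x0:x1],None,fx=8,fy=8,interpolation=cv2.INTER_CUBIC)
cv2.imwrite("pics/w1c.png",cv2.resize(im[y0:y1,x0:x1],None,fx=7,fy=7,interpolation=cv2.INTER_CUBIC))
_,bw=cv2.threshold(b,130,255,cv2.THRESH_BINARY_INV)
cs,h=cv2.findContours(bw,cv2.RETR_CCOMP,cv2.CHAIN_APPROX_NONE)
for k,q in enumerate(cs):
    if cv2.contourArea(q)<1500: continue
    e=cv2.fitEllipse(q); uv=(np.array(e[0])+.5)/8-.5+[x0,y0]
    pts=(q[:,0]+.5)/8-.5+[x0,y0]
    W=ray(c,o,pts,.016); 
    print(h[0][k],cv2.contourArea(q),uv,"top16",ray(c,o,uv,.016).round(4),"extent",W.min(0).round(4),W.max(0).round(4), cv2.minEnclosingCircle((W[:,:2]*1e3).astype(np.float32)))
E
```

```text
[-1 -1  1 -1] 109279.0 [354.02772522 195.79668427] top16 [[ 0.5792 -0.3616  0.016 ]] extent [ 0.5481 -0.399   0.016 ] [ 0.6094 -0.3197  0.016 ] ((580.2841186523438, -358.07928466796875), 42.49500274658203)
[-1 -1 -1  0] 23159.5 [354.33361435 203.57788849] top16 [[ 0.5732 -0.3704  0.016 ]] extent [ 0.5579 -0.3844  0.016 ] [ 0.589  -0.3568  0.016 ] ((573.5323486328125, -369.8675537109375), 15.9683837890625)
```

View pics/w1c.png

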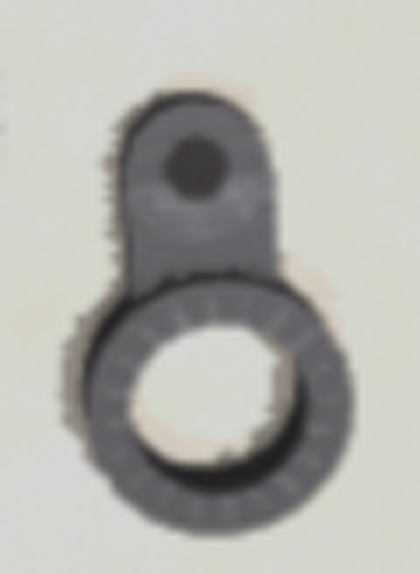

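The crop shows a single large link, with an eye about 38 px wide and the tail pointing up in the image. The top rim centre is about (355.9,205.4) and the tail hole about (352.6,171.6).

```bash
python3 - <<'E'
from h import *
o=manip.get_obs(); c=cams.camera("wrist"); im=c["color"]
e=ray(c,o,[355.9,205.4],.016)[0]; t=ray(c,o,[352.6,171.6],.010)[0]
print(e,t,np.linalg.norm((t-e)[:2]),np.arctan2(*(t-e)[[1,0]]))
print("width",np.linalg.norm(np.diff(ray(c,o,[[325+88/7-.5,205],[325+353/7-.5,205]],.016),axis=0)))
x0,y0,x1,y1=225,5,345,130
cv2.imwrite("pics/w1a.png",cv2.resize(im[y0:y1,x0:x1],None,fx=4.8,fy=4.8,interpolation=cv2.INTER_CUBIC))
E
```

```text
[ 0.57366743 -0.37316462  0.016     ] [ 0.59686019 -0.33592692  0.01      ] 0.04386969903760946 1.0137589396549578
width 0.049377878185394686
```

View pics/w1a.png

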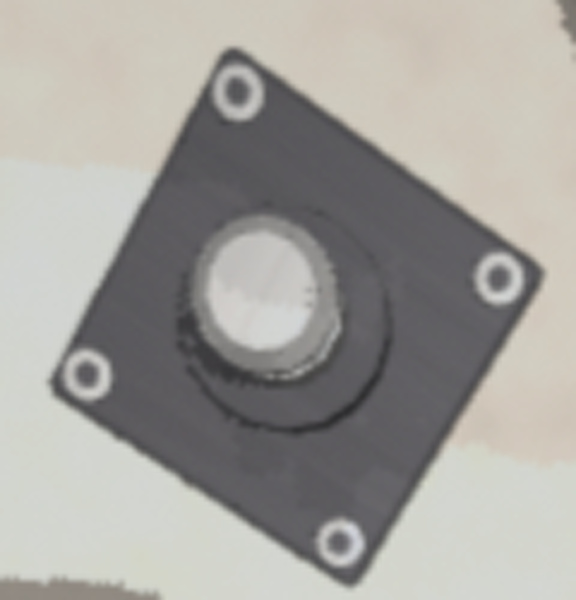

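The axle crop shows four screw heads at crop pixels (238,93), (498,279), (340,542) and (87,375), with the stub top at (260,290).

```bash
python3 - <<'E'
from h import *
o=manip.get_obs(); c=cams.camera("wrist")
f=lambda q:(np.array(q,float)+.5)/4.8-.5+[225,5]
S=ray(c,o,f([[238,93],[498,279],[340,542],[87,375]]),.014); print(S.round(4),S.mean(0))
print("stub",ray(c,o,f([260,290]),.072)); print("hub rim 30mm",ray(c,o,f([287,320]),.03))
for n in ("top","side"):
    k=cams.camera(n); print(n,w2px(k,[[.6,-.194,.072],[.5737,-.3732,.016],[.5969,-.3359,.010]]).round(1).tolist())
ang=1.014; e=np.array([.5737,-.3732]); g=e+.033*np.array([np.cos(ang),np.sin(ang)]); print("grasp",g)
delta([*g,.12],ang-np.pi/2)
delta([*g,.003],ang-np.pi/2)
E
```

```text
[[ 0.6283 -0.1478  0.014 ]
 [ 0.651  -0.216   0.014 ]
 [ 0.5829 -0.2387  0.014 ]
 [ 0.56   -0.1705  0.014 ]] [ 0.60556301 -0.19323389  0.014     ]
stub [[ 0.60555325 -0.19307396  0.072     ]]
hub rim 30mm [[ 0.60596229 -0.19397729  0.03      ]]
top [[341.3, 218.6], [410.3, 240.0], [395.6, 229.8]]
side [[321.9, 219.6], [403.6, 267.8], [386.5, 259.1]]
grasp [ 0.59113948 -0.34518457]
pos [ 0.5606 -0.3088  0.2004] yaw_y -0.675 tilt [0.002 0.001] w 85.1 j [-0.18  0.46  0.86  1.45 -0.35  1.39  0.01] t 5.3 F [-0.7 -0.2 -0.4]
 shift mm (current axes) [80.4 46.5  9.5]
 turn [-0.118 -0.002 -0.001]  shift in final axes [80.4 45.1 14.8]
 turn [ 3.024e+00 -1.000e-03  3.000e-03]  shift in final axes [ 80.4 -45.1 -14.8]
pos [ 0.5606 -0.3088  0.2004] yaw_y -0.675 tilt [0.002 0.001] w 85.1 j [-0.18  0.46  0.86  1.45 -0.35  1.39  0.01] t 5.3 F [-0.7 -0.2 -0.4]
 shift mm (current axes) [197.4  46.4   9.7]
 turn [-0.118 -0.002 -0.001]  shift in final axes [197.4  45.1  14.8]
 turn [ 3.024e+00 -1.000e-03  3.000e-03]  shift in final axes [197.4 -45.1 -14.8]
```

```bash
cat >> h.py <<'E'
def avgpose(n=6,cam="wrist"):
    ps=[];qs=[]
    for i in range(n):
        o=manip.get_obs(); ps.append(o["position"]); qs.append(o["ee_rot"]); c=cams.camera(cam)
    o=dict(manip.get_obs()); o["position"]=np.mean(ps,0); o["ee_rot"]=R.from_quat(qs).mean().as_quat()
    print("std",np.std(ps,0).round(4)); return o,c
E
python3 - <<'E'
from h import *
o,c=avgpose(8)
f=lambda q:(np.array(q,float)+.5)/4.8-.5+[225,5]
S=ray(c,o,f([[238,93],[498,279],[340,542],[87,375]]),.014); print("axle",S.mean(0), ray(c,o,f([260,290]),.072))
e=ray(c,o,[355.9,205.4],.016)[0]; t=ray(c,o,[352.6,171.6],.010)[0]
ang=np.arctan2(*(t-e)[[1,0]]); print(e,t,ang)
g=e[:2]+.033*np.array([np.cos(ang),np.sin(ang)]); print("grasp",g)
delta([*g,.003],ang-np.pi/2,o)
E
```

```text
std [0.0001 0.0003 0.0003]
axle [ 0.60560645 -0.19385518  0.014     ] [[ 0.60562727 -0.19368183  0.072     ]]
[ 0.57386926 -0.37331571  0.016     ] [ 0.597076   -0.33608477  0.01      ] 1.0134070624361267
grasp [ 0.59132535 -0.34531062]
pos [ 0.5605 -0.3093  0.2   ] yaw_y -0.675 tilt [0.001 0.   ] w 85.3 j [-0.18  0.46  0.86  1.45 -0.35  1.39  0.01] t 5.7 F [-0.5  0.6  0.2]
 shift mm (current axes) [197.   46.5   9. ]
 turn [-0.118 -0.001 -0.   ]  shift in final axes [197.   45.2  14.3]
 turn [ 3.024e+00 -1.000e-03  1.000e-03]  shift in final axes [197.  -45.2 -14.3]
```

```bash
python3 -m handwheel '0 0 0 -0.118 0 0 50; 20 23 7 0 0 0 50; 20 22 7 0 0 0 50; 30 0 0 0 0 0 50; 30 0 0 0 0 0 50; 20 0 0 0 0 0 50; 0 0 0 0 0 0 50'
python3 - <<'E'
from h import *
o,c=avgpose(4); cv2.imwrite("pics/w2.png",c["color"][60:])
delta([.5913,-.3453,.003],1.0134-np.pi/2,o)
E
```

```text
clock: 6.4
position: [0.5896, -0.3443, 0.0763]
ee_rot: [-0.617, -0.344, 0.619, -0.341]
ft_force: [-0.4, 0.4, -0.2]
grip_width: 0.583
std [0.0008 0.0006 0.0018]
pos [ 0.5908 -0.3453  0.079 ] yaw_y -0.558 tilt [-0.001  0.001] w 50.0 j [-0.05  0.65  0.76  1.45 -0.46  1.23  0.21] t 6.6 F [-0.4 -0.6  0.2]
 shift mm (current axes) [76.   0.6 -0.3]
 turn [-0.001  0.     0.001]  shift in final axes [76.   0.4 -0.3]
 turn [ 3.141e+00  2.000e-03 -0.000e+00]  shift in final axes [76.  -0.4  0.3]
```

View pics/w2.png

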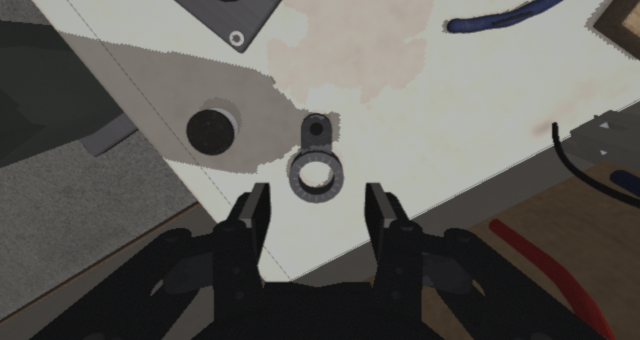

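The link is centred between the fingers and the tin is clear at (210,130 of the crop). Now to descend and grip.

```bash
python3 -m handwheel '35 0 0 0 0 0 50; 28 0 0 0 0 0 50; 13 0 0 0 0 0 50; 0 0 0 0 0 0 50; 0 0 0 0 0 0 20; 0 0 0 0 0 0 20; 0 0 0 0 0 0 20; 0 0 0 0 0 0 20' 60
python3 - <<'E'
from h import *
o,c=avgpose(3); cv2.imwrite("pics/w3.png",c["color"][60:])
delta([.5913,-.3453,.003],1.0134-np.pi/2,o)
E
```

```text
clock: 7.4
position: [0.5916, -0.3457, 0.0044]
ee_rot: [0.619, 0.343, -0.618, 0.343]
ft_force: [0.4, -0.3, 0.5]
grip_width: 0.234
std [0.0001 0.0001 0.0002]
pos [ 0.5915 -0.3456  0.0042] yaw_y -0.558 tilt [ 0.001 -0.   ] w 20.1 j [-0.03  0.72  0.72  1.51 -0.51  1.1   0.24] t 7.55 F [ 0.1 -0.2 -0.5]
 shift mm (current axes) [ 1.2 -0.3 -0.2]
 turn [-0.001 -0.    -0.001]  shift in final axes [ 1.2 -0.3 -0.2]
 turn [ 3.141e+00 -1.000e-03  0.000e+00]  shift in final axes [1.2 0.3 0.2]
```

View pics/w3.png

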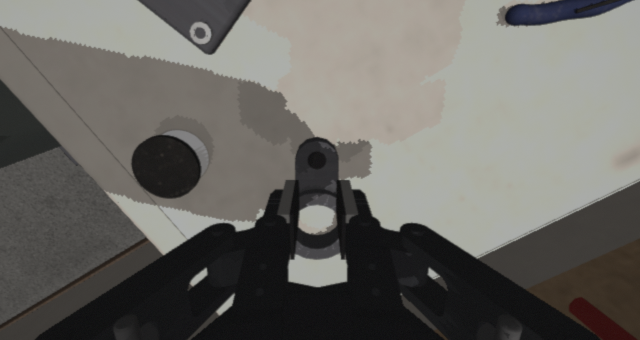

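The opening is 20 mm, less than the 28 mm tail, so the fingers closed above the tail or beside it. I'll check the fingertip height from depth.

```bash
python3 - <<'E'
from h import *
c,P,d=cloud("wrist"); o=manip.get_obs(); M=R.from_quat(o["ee_rot"]).as_matrix()
for v in range(200,300,8):
    print(v,[ (u,*(P[v,u]*1e3).round(0).astype(int)) for u in (294,318,345) if d[v,u]>0])
im=c["color"][180:330,240:400]; cv2.imwrite("pics/w3c.png",cv2.resize(im,None,fx=4.5,fy=4,interpolation=cv2.INTER_CUBIC))
k=cams.camera("side"); q=w2px(k,[[.5913,-.3453,.003]])[0].astype(int); print(q); cv2.imwrite("pics/s3.png",cv2.resize(k["color"][q[1]-60:q[1]+40,q[0]-60:q[0]+60],None,fx=5.5,fy=5.5,interpolation=cv2.INTER_CUBIC))
E
```

```text
200 [(294, np.int64(589), np.int64(-321), np.int64(-1)), (318, np.int64(604), np.int64(-326), np.int64(9)), (345, np.int64(618), np.int64(-338), np.int64(0))]
208 [(294, np.int64(586), np.int64(-325), np.int64(-1)), (318, np.int64(601), np.int64(-331), np.int64(10)), (345, np.int64(615), np.int64(-343), np.int64(0))]
216 [(294, np.int64(583), np.int64(-330), np.int64(-1)), (318, np.int64(599), np.int64(-335), np.int64(11)), (345, np.int64(612), np.int64(-348), np.int64(0))]
224 [(294, np.int64(580), np.int64(-335), np.int64(-1)), (318, np.int64(596), np.int64(-340), np.int64(10)), (345, np.int64(609), np.int64(-353), np.int64(0))]
232 [(294, np.int64(577), np.int64(-339), np.int64(0)), (318, np.int64(593), np.int64(-344), np.int64(10)), (345, np.int64(606), np.int64(-358), np.int64(0))]
240 [(294, np.int64(588), np.int64(-329), np.int64(45)), (318, np.int64(590), np.int64(-349), np.int64(10)), (345, np.int64(610), np.int64(-343), np.int64(43))]
248 [(294, np.int64(589), np.int64(-329), np.int64(55)), (318, np.int64(587), np.int64(-354), np.int64(10)), (345, np.int64(610), np.int64(-3
[... 293 characters left out ...]
5, np.int64(608), np.int64(-341), np.int64(70))]
272 [(294, np.int64(589), np.int64(-331), np.int64(73)), (318, np.int64(574), np.int64(-374), np.int64(0)), (345, np.int64(608), np.int64(-342), np.int64(75))]
280 [(294, np.int64(587), np.int64(-334), np.int64(75)), (318, np.int64(571), np.int64(-380), np.int64(-1)), (345, np.int64(606), np.int64(-344), np.int64(77))]
288 [(294, np.int64(585), np.int64(-337), np.int64(75)), (318, np.int64(567), np.int64(-385), np.int64(-1)), (345, np.int64(604), np.int64(-347), np.int64(77))]
296 [(294, np.int64(583), np.int64(-340), np.int64(75)), (318, np.int64(564), np.int64(-390), np.int64(1)), (345, np.int64(603), np.int64(-350), np.int64(78))]
[390 264]
```

View pics/w3c.png

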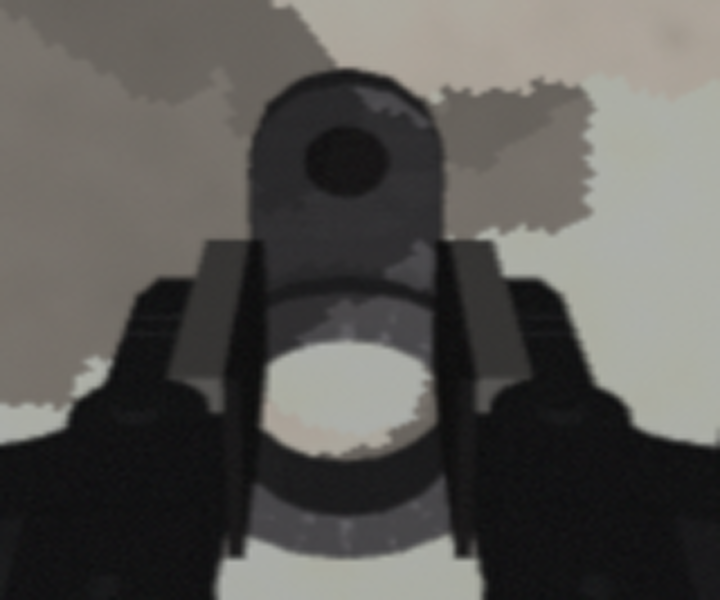

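View pics/s3.png

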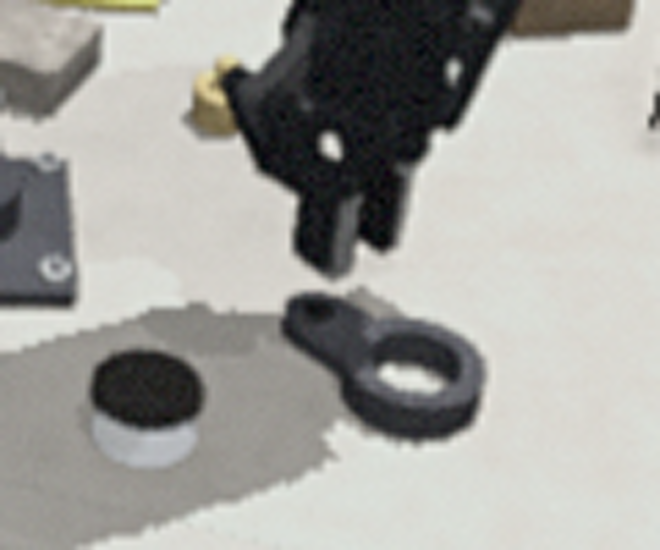

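```bash
python3 - <<'E'
from h import *
o,_=avgpose(2); M=R.from_quat(o["ee_rot"]).as_matrix()
c,P,d=cloud("wrist"); o2=o
Q=(P-o["position"])@M*1e3
m=(abs(Q[...,1])<45)&(abs(Q[...,2])<40)&(P[...,2]>.02)&(d>0)
for u in range(270,370,6):
    col=np.where(m[:,u])[0]
    if len(col): print(u,[(v,*Q[v,u].round(0).astype(int).tolist()) for v in col[:40:6]])
k,S,ds=cloud("side"); Qs=(S-o["position"])@M*1e3
m=(abs(Qs[...,1])<45)&(abs(Qs[...,2])<30)&(S[...,2]>.02)&(ds>0); q=Qs[m]; print(len(q),np.percentile(q,[0,2,50,98,100],axis=0).round(1))
E
```

```text
std [0. 0. 0.]
270 [(np.int64(254), -48, -23, -8), (np.int64(260), -55, -22, -8), (np.int64(266), -60, -21, -8), (np.int64(272), -66, -20, -9), (np.int64(278), -80, -18, -15), (np.int64(284), -84, -17, -14), (np.int64(290), -86, -17, -13)]
276 [(np.int64(249), -42, -21, -8), (np.int64(255), -51, -20, -9), (np.int64(261), -56, -19, -8), (np.int64(267), -61, -19, -8), (np.int64(273), -66, -18, -8), (np.int64(279), -82, -15, -15), (np.int64(285), -84, -15, -14)]
282 [(np.int64(249), -43, -18, -8), (np.int64(255), -57, -16, -12), (np.int64(261), -62, -16, -12), (np.int64(267), -67, -15, -12), (np.int64(273), -73, -14, -12), (np.int64(279), -79, -14, -13), (np.int64(286), -84, -13, -14)]
288 [(np.int64(240), -40, -15, -12), (np.int64(246), -47, -14, -12), (np.int64(252), -55, -14, -13), (np.int64(258), -59, -13, -12), (np.int64(264), -65, -13, -12), (np.int64(270), -70, -12, -12), (np.int64(276), -73, -12, -11)]
294 [(np.int64(240), -40, -12, -12), (np.int64(246), -49, -11, -13), (np.int64(252), -54, -11, -12), (np.int64(258), -61, -10, -13), (np.int64(264), -64, -10, -12), (np.int64(270)
[... 2142 characters left out ...]
-62, 17, -12), (np.int64(267), -67, 16, -12), (np.int64(273), -73, 15, -12), (np.int64(279), -79, 15, -13), (np.int64(285), -83, 14, -13)]
360 [(np.int64(250), -44, 22, -8), (np.int64(256), -50, 21, -8), (np.int64(262), -55, 20, -8), (np.int64(268), -61, 20, -8), (np.int64(274), -67, 19, -8), (np.int64(280), -82, 16, -15), (np.int64(286), -83, 16, -13)]
366 [(np.int64(257), -51, 24, -8), (np.int64(263), -57, 23, -8), (np.int64(269), -62, 22, -8), (np.int64(276), -79, 19, -15), (np.int64(282), -84, 18, -15), (np.int64(288), -85, 18, -13), (np.int64(294), -88, 18, -13)]
4130 [[-447.7  -44.9  -29.9]
 [-335.   -43.   -23.5]
 [-214.6  -34.1   10.7]
 [ -48.6   32.4   29. ]
 [ -35.5   45.    30. ]]
```

Depth from both the wrist and side cameras puts the finger ends about 36 mm short of the reported TCP, contrary to the description. The fingers closed in the air, and the picture shows the link untouched. I'll go by what I measured: open, then descend further in steps while watching force.

```bash
python3 -m handwheel '0 0 0 0 0 0 45; 0 0 0 0 0 0 45; 10 0 0 0 0 0 45; 10 0 0 0 0 0 45; 5 0 0 0 0 0 45; 0 0 0 0 0 0 45'
cat >> h.py <<'E'
def tips(o):
    M=R.from_quat(o["ee_rot"]).as_matrix()
    k,S,ds=cloud("side"); Q=(S-o["position"])@M*1e3
    m=(abs(Q[...,1])<60)&(abs(Q[...,2])<14)&(Q[...,0]>-70)&(ds>0)&(Q[...,0]<-15); q=Q[m]; print("side tip x",np.sort(q[:,0])[-5:].round(1))
    return k
E
python3 - <<'E'
from h import *
o,c=avgpose(3); delta([.5913,-.3453,-.032],1.0134-np.pi/2,o); k=tips(o)
cv2.imwrite("pics/w4.png",c["color"][180:330,240:400].repeat(4,0).repeat(4,1))
E
```

```text
clock: 8.45
position: [0.5904, -0.345, -0.0229]
ee_rot: [-0.618, -0.344, 0.619, -0.342]
ft_force: [0.1, -0.4, 1.3]
grip_width: 0.525
std [0.0003 0.0002 0.0005]
pos [ 0.5907 -0.3453 -0.0222] yaw_y -0.558 tilt [-0.001  0.   ] w 44.9 j [-0.02  0.75  0.7   1.52 -0.53  1.06  0.25] t 8.6 F [-0.  -0.3  0. ]
 shift mm (current axes) [ 9.8  0.5 -0.3]
 turn [-0.001  0.     0.001]  shift in final axes [ 9.8  0.5 -0.3]
 turn [ 3.141e+00  2.000e-03 -0.000e+00]  shift in final axes [ 9.8 -0.5  0.3]
side tip x [-18.9 -18.7 -18.6 -18.4 -17.4]
```

View pics/w4.png

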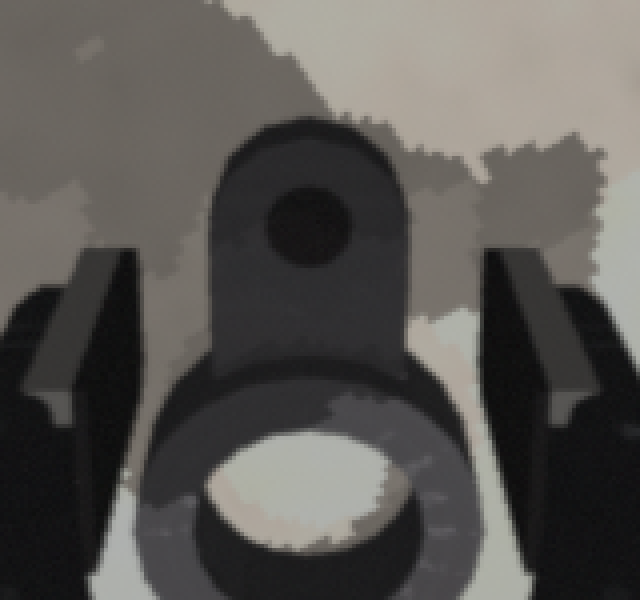

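```bash
python3 -m handwheel '6 0 0 0 0 0 45; 4 0 0 0 0 0 45; 0 0 0 0 0 0 45'
python3 - <<'E'
from h import *
o,c=avgpose(2); delta([.5913,-.3453,-.032],1.0134-np.pi/2,o)
k=cams.camera("side"); q=[390,264]; cv2.imwrite("pics/s4.png",cv2.resize(k["color"][q[1]-50:q[1]+40,q[0]-60:q[0]+60],None,fx=6,fy=6,interpolation=cv2.INTER_CUBIC))
E
```

```text
clock: 8.95
position: [0.5907, -0.3451, -0.0323]
ee_rot: [-0.618, -0.343, 0.619, -0.343]
ft_force: [0.1, -0.6, 0.5]
grip_width: 0.528
std [0.0001 0.0001 0.0002]
pos [ 0.5908 -0.3452 -0.0321] yaw_y -0.558 tilt [-0.001  0.001] w 44.8 j [-0.01  0.76  0.69  1.52 -0.54  1.05  0.26] t 9.05 F [ 0.4  0.7 -0.6]
 shift mm (current axes) [-0.1  0.5 -0.1]
 turn [-0.001 -0.     0.001]  shift in final axes [-0.1  0.5 -0.1]
 turn [3.141e+00 2.000e-03 0.000e+00]  shift in final axes [-0.1 -0.5  0.1]
```

View pics/s4.png

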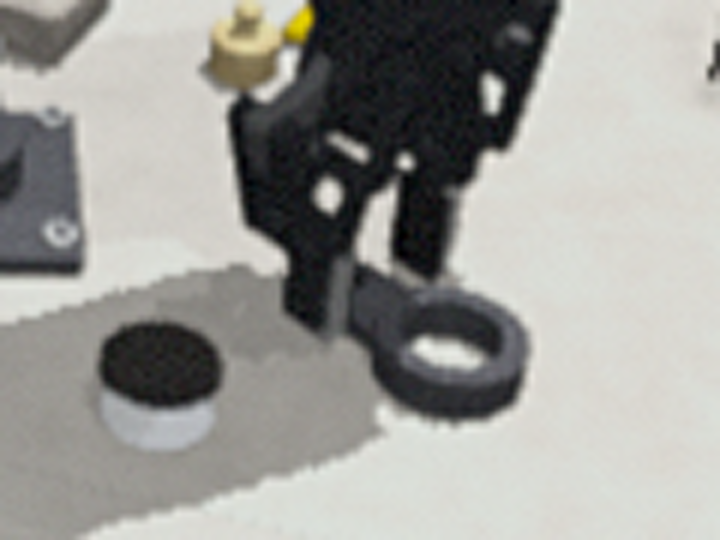

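The side picture shows the fingers straddling the tail near desk level (left tip at (325,330)). Closing now.

```bash
python3 -m handwheel '0 0 0 0 0 0 15; 0 0 0 0 0 0 15; 0 0 0 0 0 0 15; 0 0 0 0 0 0 15; 0 0 0 0 0 0 15' 80
python3 - <<'E'
from h import *
o,c=avgpose(2); delta([.5913,-.3453,-.032],1.0134-np.pi/2,o)
E
```

```text
clock: 9.6
position: [0.5915, -0.3457, -0.0308]
ee_rot: [0.619, 0.343, -0.618, 0.343]
ft_force: [-1.2, 1.0, 5.3]
grip_width: 0.294
std [0. 0. 0.]
pos [ 0.5915 -0.3457 -0.0308] yaw_y -0.558 tilt [ 0.001 -0.   ] w 24.7 j [-0.01  0.76  0.69  1.52 -0.54  1.05  0.26] t 9.7 F [-1.3  1.3  5.8]
 shift mm (current axes) [ 1.2 -0.4 -0.3]
 turn [-0.001 -0.    -0.001]  shift in final axes [ 1.2 -0.4 -0.3]
 turn [ 3.141e+00 -1.000e-03  0.000e+00]  shift in final axes [1.2 0.4 0.3]
```

```bash
python3 -m handwheel '-5 0 0 0 0 0 15; -20 0 0 0 0 0 15; -40 0 0 0 0 0 15; -40 0 0 0 0 0 15; -20 0 0 0 0 0 15; 0 0 0 0 0 0 15; 0 0 0 0 0 0 15'
python3 - <<'E'
from h import *
o,c=avgpose(3); delta([.5913,-.3453,.1],1.0134-np.pi/2,o)
cv2.imwrite("pics/w5.png",c["color"])
c,P,d=cloud("wrist"); M=R.from_quat(o["ee_rot"]).as_matrix(); Q=(P-o["position"])@M*1e3
for u in (305,318,330): print([(v,*Q[v,u].round(0).astype(int).tolist()) for v in range(190,310,8)])
E
```

```text
clock: 10.4
position: [0.5911, -0.3452, 0.0933]
ee_rot: [0.618, 0.343, -0.618, 0.343]
ft_force: [-0.5, 0.2, -0.9]
grip_width: 0.292
std [0.0002 0.0002 0.0005]
pos [ 0.5908 -0.345   0.0926] yaw_y -0.558 tilt [-0.001  0.001] w 25.1 j [-0.05  0.64  0.77  1.44 -0.45  1.25  0.2 ] t 10.55 F [-0.3 -0.2 -1.5]
 shift mm (current axes) [-7.4  0.6  0. ]
 turn [-0.    -0.     0.001]  shift in final axes [-7.4  0.6  0. ]
 turn [3.141e+00 2.000e-03 0.000e+00]  shift in final axes [-7.4 -0.6 -0. ]
[(190, 92, -12, -3), (198, 93, -12, 5), (206, 93, -12, 13), (214, 92, -12, 21), (222, -38, -6, -21), (230, -39, -6, -17), (238, -41, -6, -14), (246, -41, -6, -9), (254, -39, -7, -4), (262, -39, -7, 1), (270, -39, -7, 6), (278, -41, -7, 9), (286, -45, -6, 12), (294, -46, -6, 16), (302, 94, -14, 123)]
[(190, 94, 0, -3), (198, 95, 0, 5), (206, 93, 0, 13), (214, 94, 1, 21), (222, -40, 0, -22), (230, -40, 0, -18), (238, -39, 0, -13), (246, -40, 0, -9), (254, -41, 0, -5), (262, -40, 0, 1), (270, -40, 0, 5), (278, -41, 0, 10), (286, -46, 0, 11), (294, -46, 0, 16), (302, 93, 1, 123)]
[(190, 93, 12, -3), (198, 93, 12, 5), (206, 94, 12, 13), (214, 94, 12, 21), (222, -39, 6, -22), (230, -40, 6, -18), (238, -40, 7, -13), (246, -40, 7, -9), (254, -40, 7, -4), (262, -40, 7, 1), (270, -40, 7, 5), (278, -41, 7, 10), (286, -47, 7, 10), (294, -46, 7, 16), (302, 92, 14, 122)]
```

View pics/w5.png

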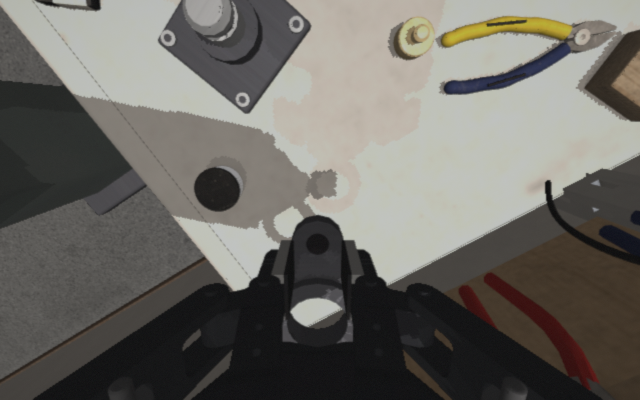

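```bash
python3 - <<'E'
from h import *
o,c=avgpose(2)
x0,y0,x1,y1=275,210,360,350
cv2.imwrite("pics/w5c.png",cv2.resize(c["color"][y0:y1,x0:x1],None,fx=4.2,fy=4.2,interpolation=cv2.INTER_CUBIC))
E
```

```text
std [0.     0.0001 0.0001]
```

View pics/w5c.png

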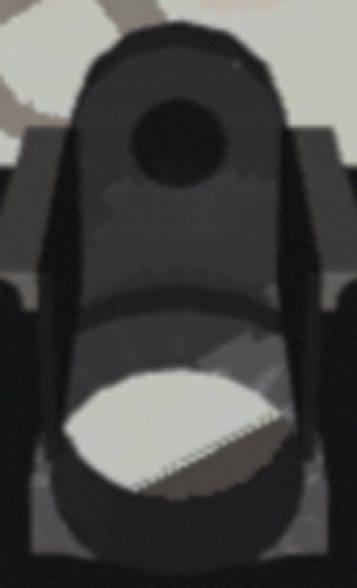

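```bash
python3 - <<'E'
from h import *
c=cams.camera("wrist"); T=c["T_tool_cam"]; K=c["camera_matrix"]
def rt(u,v,x):
    D=T[:3,:3]@np.array([(u-K[0,2])/K[0,0],(v-K[1,2])/K[1,1],1]); return (T[:3,3]+D*((x-T[0,3])/D[0]))*1e3
print("tailhole",rt(317,243.7,-.040),"hole edge",rt(317.5,297.7,-.046),"eye outer edge",rt(317.5,210+286/4.2,-.046))
print("tail end", rt(317.5,210+45/4.2,-.040))
o,_=avgpose(2); delta([.6233,-.1653,.08],-.558,o)
E
```

```text
tailhole [-40.           0.09673155  -9.85326293] hole edge [-46.           0.37011631  18.62331044] eye outer edge [-46.           0.36414523   6.80523819]
tail end [-40.           0.35072772 -22.6448693 ]
std [0.     0.0001 0.0001]
pos [ 0.5909 -0.3454  0.0929] yaw_y -0.558 tilt [-0.001  0.   ] w 24.8 j [-0.05  0.64  0.77  1.44 -0.45  1.25  0.2 ] t 10.85 F [ 0.5 -0.4 -0.5]
 shift mm (current axes) [  12.9  -67.8 -169.9]
 turn [-0.     0.     0.001]  shift in final axes [  12.9  -67.8 -169.9]
 turn [ 3.142e+00  2.000e-03 -0.000e+00]  shift in final axes [ 12.9  67.8 169.9]
```

```bash
python3 -m handwheel '0 -14 -34 0 0 0 15; 0 -14 -34 0 0 0 15; 0 -14 -34 0 0 0 15; 0 -13 -35 0 0 0 15; 13 -13 -34 0 0 0 15; 15 0 0 0 0 0 15; 0 0 0 0 0 0 15; 0 0 0 0 0 0 15'
python3 - <<'E'
from h import *
o,c=avgpose(3); delta([.6239,-.1644,.055],-.558,o)
cv2.imwrite("pics/w6.png",cv2.resize(c["color"][200:360,230:400],None,fx=3.7,fy=3.7,interpolation=cv2.INTER_CUBIC))
k=cams.camera("side"); cv2.imwrite("pics/s6.png",cv2.resize(k["color"][170:270,270:380],None,fx=5,fy=5,interpolation=cv2.INTER_CUBIC))
E
```

```text
clock: 11.65
position: [0.6235, -0.166, 0.0658]
ee_rot: [-0.618, -0.342, 0.619, -0.343]
ft_force: [-0.5, -0.2, -0.7]
grip_width: 0.286
std [0.0002 0.0002 0.0003]
pos [ 0.6237 -0.1663  0.0662] yaw_y -0.560 tilt [ 0.    -0.001] w 24.6 j [-0.36  0.57  0.76  1.58 -0.42  1.15 -0.07] t 11.8 F [ 0.5 -0.4 -1.8]
 shift mm (current axes) [11.2 -0.9 -1.7]
 turn [-0.002  0.001 -0.001]  shift in final axes [11.2 -0.8 -1.7]
 turn [ 3.14e+00 -1.00e-03 -1.00e-03]  shift in final axes [11.2  0.8  1.7]
```

View pics/w6.png

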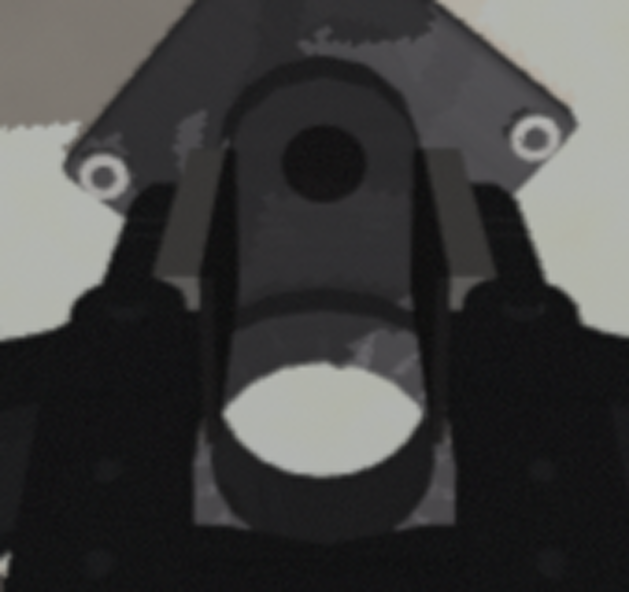

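View pics/s6.png

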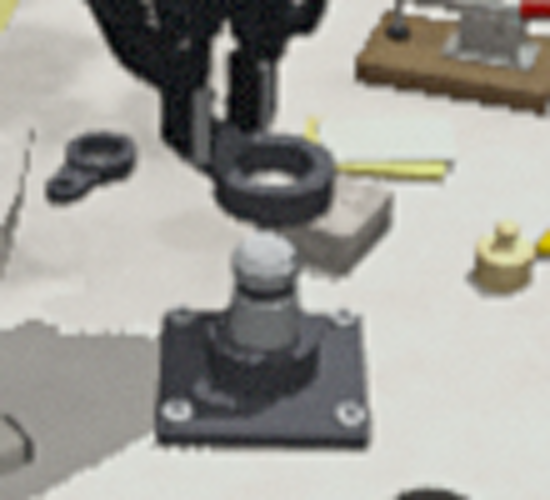

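```bash
python3 - <<'E'
from h import *
o,_=avgpose(2)
k,S,ds=cloud("side"); im=k["color"]; K=R.from_quat(k["attitude"]).as_matrix()
# predicted circle overlays: eye top from TCP; stub top
M=R.from_quat(o["ee_rot"]).as_matrix(); p=o["position"]
th=np.linspace(0,2*np.pi,60)
def circ(ctr,r): return np.c_[ctr[0]+r*np.cos(th),ctr[1]+r*np.sin(th),np.full(60,ctr[2])]
eye=p+M@np.array([-.046,.0002,.0345]); print("eye pred",eye)
x0,y0=270,160; s=7
big=cv2.resize(im[y0:y0+85,x0:x0+100],None,fx=s,fy=s,interpolation=cv2.INTER_CUBIC)
def dr(C,col):
    q=((w2px(k,C)-[x0,y0]+.5)*s).astype(np.int32); cv2.polylines(big,[q],True,col,1)
dr(circ(eye,.025),(0,255,0)); dr(circ(eye,.0165),(0,255,0)); dr(circ([.6056,-.1937,.072],.011),(0,0,255)); dr(circ([.6056,-.1937,.067],.015),(0,0,255)); dr(circ([.6056,-.1937,.03],.024),(0,0,255))
cv2.imwrite("pics/s6o.png",big)
E
```

```text
std [0.     0.0002 0.0001]
eye pred [ 0.60591002 -0.1950626   0.11230392]
```

View pics/s6o.png

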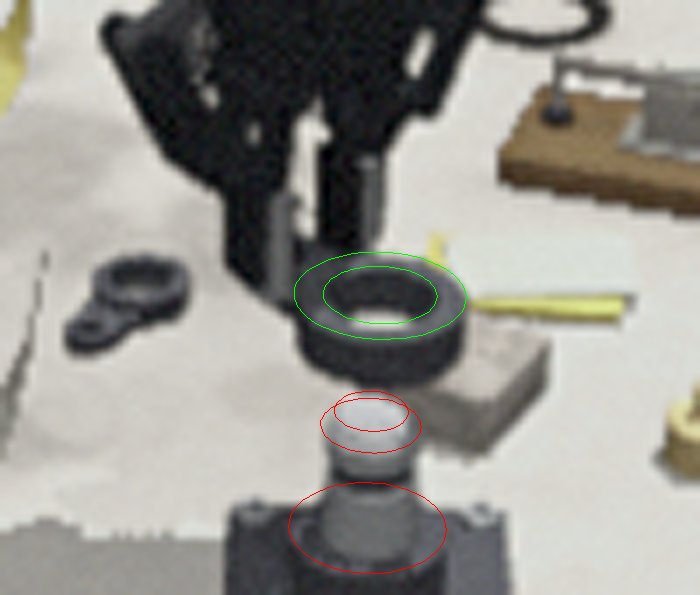

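```bash
python3 -m handwheel '10 -1 -1.5 0 0 0 15; 12 0 0 0 0 0 15; 4 0 0 0 0 0 15; 3 0 0 0 0 0 15; 3 0 0 0 0 0 15; 3 0 0 0 0 0 15'
python3 - <<'E'
from h import *
o,c=avgpose(3); delta([.6239,-.1644,.0],-.558,o); 
k=cams.camera("side"); cv2.imwrite("pics/s7.png",cv2.resize(k["color"][180:265,280:370],None,fx=6,fy=6,interpolation=cv2.INTER_CUBIC))
E
```

```text
clock: 12.6
position: [0.6241, -0.1627, 0.0305]
ee_rot: [0.618, 0.343, -0.618, 0.343]
ft_force: [0.1, -0.1, -1.5]
grip_width: 0.286
std [0.0001 0.0001 0.0002]
pos [ 0.6239 -0.1626  0.0303] yaw_y -0.558 tilt [-0.  0.] w 24.8 j [-0.35  0.61  0.74  1.61 -0.45  1.09 -0.05] t 12.75 F [ 0.9 -0.1 -1.4]
 shift mm (current axes) [30.3  0.9  1.5]
 turn [-0. -0.  0.]  shift in final axes [30.3  0.9  1.5]
 turn [3.142 0.    0.   ]  shift in final axes [30.3 -0.9 -1.5]
```

View pics/s7.png

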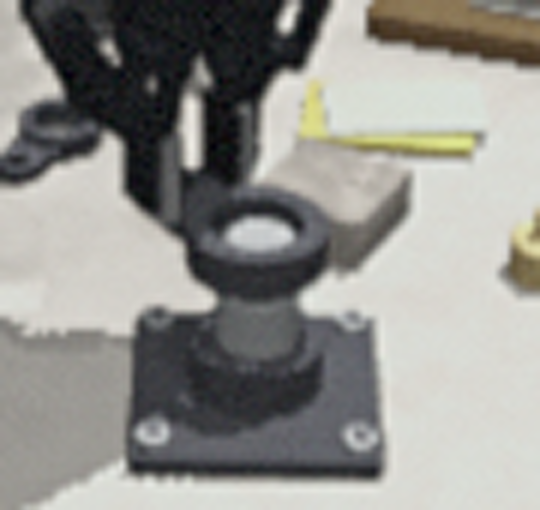

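The stub top is centred in the eye with no contact force. I'll correct about 1.5 mm and lower.

```bash
python3 -m handwheel '2 0.8 1.4 0 0 0 15; 5 0 0 0 0 0 15; 6 0 0 0 0 0 15; 6 0 0 0 0 0 15; 5 0 0 0 0 0 15; 3 0 0 0 0 0 15; 0 0 0 0 0 0 15'
python3 - <<'E'
from h import *
o,c=avgpose(3); delta([.6239,-.1644,.0],-.558,o); 
k=cams.camera("side"); cv2.imwrite("pics/s8.png",cv2.resize(k["color"][180:265,280:370],None,fx=6,fy=6,interpolation=cv2.INTER_CUBIC))
E
```

```text
clock: 13.5
position: [0.6236, -0.1641, 0.003]
ee_rot: [-0.618, -0.343, 0.619, -0.343]
ft_force: [-0.7, 0.3, -0.6]
grip_width: 0.289
std [0.0002 0.0001 0.0003]
pos [ 0.6238 -0.1642  0.0033] yaw_y -0.558 tilt [-0.  0.] w 24.7 j [-0.34  0.64  0.72  1.63 -0.47  1.05 -0.04] t 13.65 F [ 0.2  0.1 -2.1]
 shift mm (current axes) [3.3 0.2 0.1]
 turn [-0.  0.  0.]  shift in final axes [3.3 0.2 0.1]
 turn [ 3.142  0.    -0.   ]  shift in final axes [ 3.3 -0.2 -0.1]
```

View pics/s8.png

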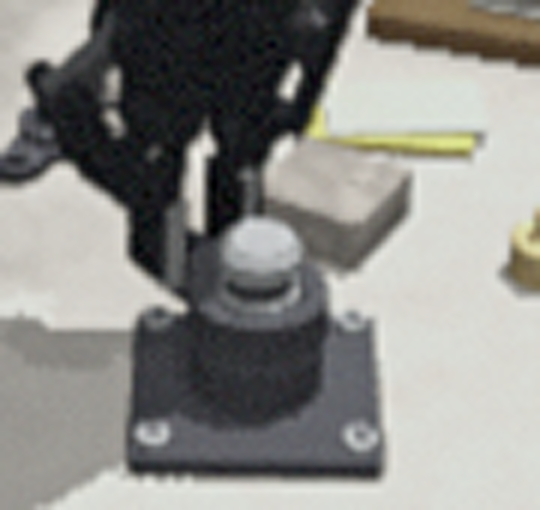

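Nearly seated, about 3 mm to go. I'll go down until light contact, then open just enough.

```bash
python3 -m handwheel '2 0 0 0 0 0 15; 1 0 0 0 0 0 15; 0.5 0 0 0 0 0 15; 0 0 0 0 0 0 15'
```

```text
clock: 14.1
position: [0.6239, -0.1642, -0.0]
ee_rot: [-0.618, -0.343, 0.618, -0.343]
ft_force: [-0.1, -0.6, -0.4]
grip_width: 0.288
```

```bash
python3 -m handwheel '1 0 0 0 0 0 15; 0 0 0 0 0 0 15; 0 0 0 0 0 0 40; 0 0 0 0 0 0 40; 0 0 0 0 0 0 40'
python3 - <<'E'
from h import *
o,c=avgpose(2); delta([.6239,-.1644,.0],-.558,o); 
cv2.imwrite("pics/w9.png",cv2.resize(c["color"][170:360,200:440],None,fx=3,fy=3,interpolation=cv2.INTER_CUBIC))
k=cams.camera("side"); cv2.imwrite("pics/s9.png",cv2.resize(k["color"][180:265,280:370],None,fx=6,fy=6,interpolation=cv2.INTER_CUBIC))
E
```

```text
clock: 14.6
position: [0.6239, -0.1642, -0.0009]
ee_rot: [0.618, 0.343, -0.618, 0.343]
ft_force: [-0.9, 0.6, -0.5]
grip_width: 0.467
std [0. 0. 0.]
pos [ 0.6239 -0.1642 -0.0009] yaw_y -0.558 tilt [0. 0.] w 40.1 j [-0.33  0.65  0.71  1.63 -0.47  1.04 -0.04] t 14.7 F [-0.2 -0.1  1.2]
 shift mm (current axes) [-0.9  0.1  0.1]
 turn [-0. -0. -0.]  shift in final axes [-0.9  0.1  0.1]
 turn [ 3.142 -0.     0.   ]  shift in final axes [-0.9 -0.1 -0.1]
```

View pics/w9.png

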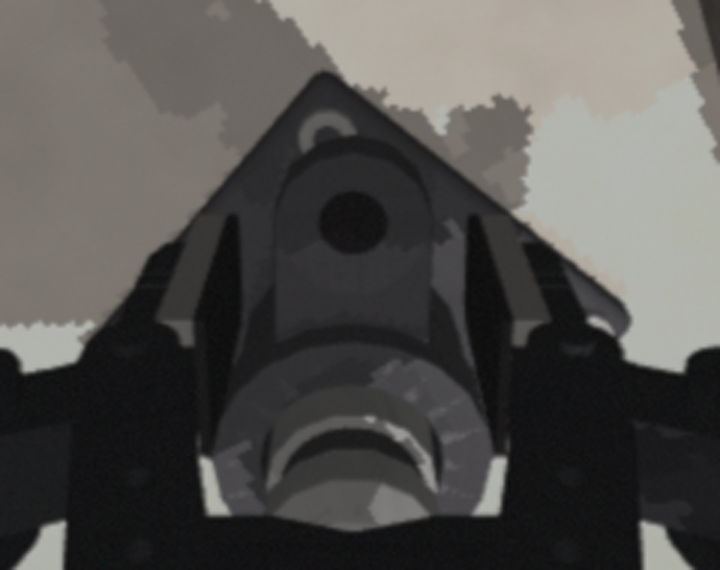

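View pics/s9.png

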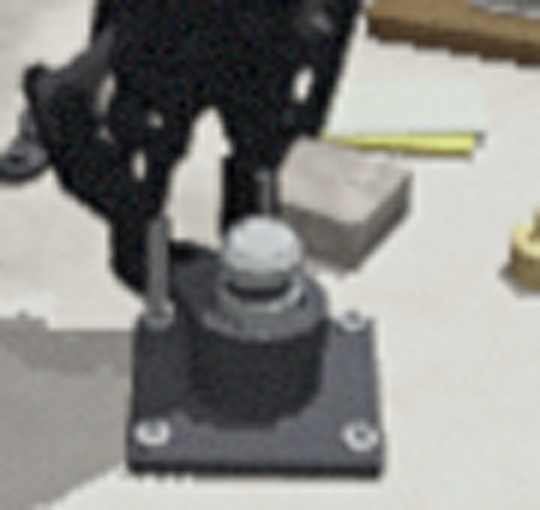

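The link is seated and released. The stub stands through the eye, and the eye covers the shoulder evenly. I'll lift and head for a view of the pliers, staying clear of the lamp.

```bash
python3 -m handwheel '-20 0 0 0 0 0 40; -40 0 0 0 0 0 40; -45 0 0 0 0 0 60; -45 0 0 0 0 0 85; -45 0 0 0 0 0 85; 0 0 0 0 0 0 85'
python3 - <<'E'
from h import *
for n in ("top","side"):
    k,P,d=cloud(n); m=(abs(P[...,0]-.53)<.1)&(abs(P[...,1]-.02)<.09)
    H=P[m&(P[...,2]>.125)&(P[...,2]<.18)]
    print(n,len(H)); 
    _,lab,cen=cv2.kmeans(H[:,:2].astype(np.float32),2,None,(3,50,1e-6),5,cv2.KMEANS_PP_CENTERS); print(cen)
    for z0 in (.10,.115,.13,.145,.155):
        h=P[m&(P[...,2]>z0)&(P[...,2]<z0+.01)]; 
        if len(h)>5:
            _,lab,cen=cv2.kmeans(h[:,:2].astype(np.float32),2,None,(3,50,1e-6),5,cv2.KMEANS_PP_CENTERS); print(z0,len(h),cen.round(4).tolist(),h[:,2].max())
    cv2.imwrite(f"pics/{n}9.png",cv2.resize(k["color"][160:280,180:300],None,fx=5,fy=5,interpolation=cv2.INTER_CUBIC))
o,c=avgpose(2); delta([.6239,-.1644,.2],-.558,o); cv2.imwrite("pics/w10.png",c["color"])
E
```

```text
clock: 15.35
position: [0.6265, -0.1657, 0.2008]
ee_rot: [0.621, 0.341, -0.616, 0.345]
ft_force: [0.5, -0.7, -0.5]
grip_width: 0.997
top 0Traceback (most recent call last):
  File "<stdin>", line 6, in <module>
cv2.error: OpenCV(4.12.0) /io/opencv/modules/core/src/kmeans.cpp:243: error: (-2:Unspecified error) in function 'double cv::kmeans(cv::InputArray, int, cv::InputOutputArray, cv::TermCriteria, int, int, cv::OutputArray)'
> There can't be more clusters than elements (expected: 'N >= K'), where
>     'N' is 0
> must be greater than or equal to
>     'K' is 2
```

```bash
python3 - <<'E'
from h import *
for n in ("top","side"):
    P=np.load(n+"P.npy"); m=(abs(P[...,0]-.53)<.1)&(abs(P[...,1]-.02)<.09)
    for z0 in (.085,.10,.115,.13,.145,.155):
        h=P[m&(P[...,2]>z0)&(P[...,2]<z0+.012)]; 
        if len(h)>5:
            _,lab,cen=cv2.kmeans(h[:,:2].astype(np.float32),2,None,(3,50,1e-6),5,cv2.KMEANS_PP_CENTERS); print(n,z0,len(h),cen.round(4).tolist(),h[:,2].max())
    pass
cv2.imwrite("pics/side9.png",cv2.resize(cv2.imread("pics/side0.png")[165:265,180:260],None,fx=6,fy=6,interpolation=cv2.INTER_CUBIC))
o,c=avgpose(2); delta([.6239,-.1644,.2],-.558,o); cv2.imwrite("pics/w10.png",c["color"])
E
```

```text
top 0.085 35 [[0.5354999899864197, 0.032099999487400055], [0.5332000255584717, 0.023499999195337296]] 0.09570859605825588
top 0.1 12 [[0.5382999777793884, 0.03449999913573265], [0.5342000126838684, 0.03790000081062317]] 0.11142339174093963
top 0.115 11 [[0.5324000120162964, 0.04820000007748604], [0.5374000072479248, 0.03720000013709068]] 0.12690757571440425
top 0.13 65 [[0.5239999890327454, -0.00039999998989515007], [0.5390999913215637, 0.040699999779462814]] 0.14117518560338949
top 0.145 56 [[0.5228000283241272, -0.003700000001117587], [0.5406000018119812, 0.04580000042915344]] 0.15696402258081354
top 0.155 33 [[0.5418999791145325, 0.04650000110268593], [0.5228000283241272, -0.003800000064074993]] 0.15864526264054812
side 0.085 52 [[0.5333999991416931, 0.031199999153614044], [0.5238999724388123, 0.006000000052154064]] 0.09669680058367386
side 0.1 52 [[0.5206000208854675, 0.0008999999845400453], [0.5339000225067139, 0.03539999946951866]] 0.11175087975009323
side 0.115 71 [[0.5350000262260437, 0.037700001150369644], [0.5198000073432922, -0.002300000051036477]] 0.12691675904697258
side 0.13 117 [[0.5358999967575073, 0.040300000458955765], [0.51910001039505, -0.004000000189989805]] 0.14191368990526726
side 0.145 75 [[0.5192000269889832, -0.006200000178068876], [0.5375000238418579, 0.04390000179409981]] 0.1562885838845287
std [0.0005 0.0003 0.0012]
pos [ 0.6249 -0.1647  0.1961] yaw_y -0.558 tilt [ 0.004 -0.   ] w 84.7 j [-0.4   0.47  0.82  1.44 -0.34  1.38 -0.12] t 15.5 F [ 0.7 -1.  -0.1]
 shift mm (current axes) [-3.9 -1.   0.3]
 turn [-0.    -0.002 -0.003]  shift in final axes [-3.9 -1.   0.3]
 turn [ 3.142e+00 -5.000e-03  3.000e-03]  shift in final axes [-3.9  1.  -0.3]
```

View pics/w10.png

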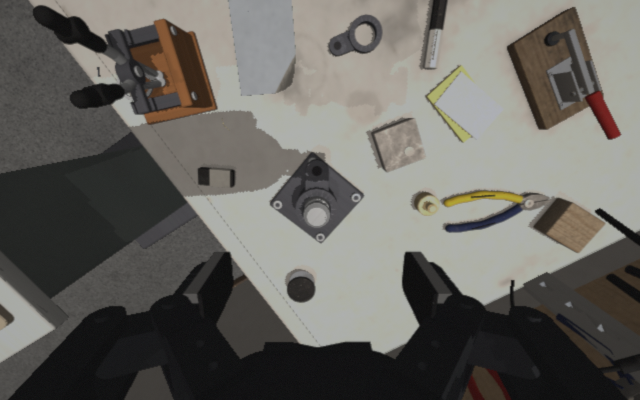

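View pics/side9.png

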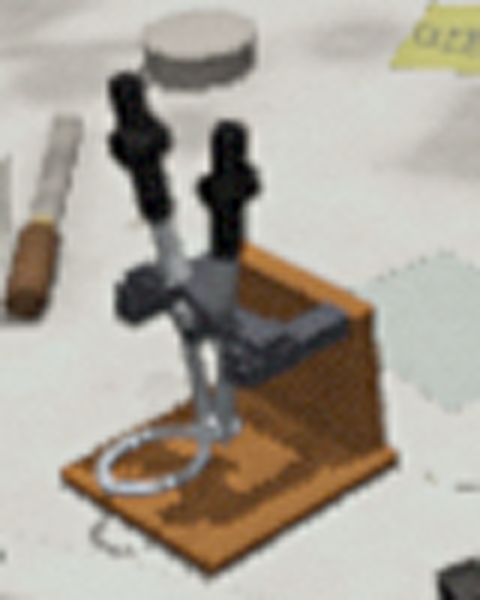

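Wrist picture: link on axle at (318,205), pliers' handle tops at (55,25) and (97,95) near the image corner. The handles run along (.35,.94), so I'll use tool yaw 1.217, which puts the camera on the ring's side. Moving to look.

```bash
python3 - <<'E'
from h import *
plan([[.56,-.08,.24],[.515,.012,.24]],1.217,step=18)
E
```

```text
N 13 turn total -1.7748830460695135
-7 -14 -5 -0.137 0 0; -6 -13 -8 -0.137 0 0; -7 -12 -9 -0.137 0 0; -7 -11 -10 -0.137 0 0; -6 -9 -12 -0.137 0 0; -7 -8 -13 -0.137 0 0; -6 -5 -14 -0.137 0 0; -0 -1 -17 -0.137 0 0
-0 1 -17 -0.137 0 0; -0 4 -17 -0.137 0 0; -0 6 -16 -0.137 0 0; -0 8 -15 -0.137 0 0; -0 10 -14 -0.137 0 0
end [0.5148621  0.01205474 0.23950194] 1.2231169539304867
```

```bash
python3 -m handwheel '-7 -14 -5 -0.137 0 0 85; -6 -13 -8 -0.137 0 0 85; -7 -12 -9 -0.137 0 0 85; -7 -11 -10 -0.137 0 0 85; -6 -9 -12 -0.137 0 0 85; -7 -8 -13 -0.137 0 0 85; -6 -5 -14 -0.137 0 0 85; 0 -1 -17 -0.137 0 0 85'
python3 -m handwheel '0 1 -17 -0.137 0 0 85; 0 4 -17 -0.137 0 0 85; 0 6 -16 -0.137 0 0 85; 0 8 -15 -0.137 0 0 85; 0 10 -14 -0.137 0 0 85; 0 0 0 0 0 0 85; 0 0 0 0 0 0 85'
python3 - <<'E'
from h import *
o,c=avgpose(3); delta([.531,.0205,.24],1.217,o); cv2.imwrite("pics/w11.png",c["color"])
k=cams.camera("side"); cv2.imwrite("pics/s11.png",k["color"])
E
```

```text
clock: 16.3
position: [0.5523, -0.0648, 0.2392]
ee_rot: [0.347, 0.616, -0.348, 0.615]
ft_force: [0.1, -0.5, -0.2]
grip_width: 0.996
clock: 17.0
position: [0.5146, 0.0118, 0.239]
ee_rot: [0.123, 0.697, -0.123, 0.696]
ft_force: [-0.9, -1.3, 0.3]
grip_width: 0.996
std [0.0002 0.0003 0.0002]
pos [0.5148 0.0113 0.2393] yaw_y 1.220 tilt [-0.001 -0.001] w 84.6 j [-0.61  0.06  0.52  1.7  -0.03  1.39  1.14] t 17.15 F [ 1.  -0.4 -0.4]
 shift mm (current axes) [-0.8 14.2 12. ]
 turn [ 0.003 -0.001  0.001]  shift in final axes [-0.7 14.2 12. ]
 turn [-3.138e+00 -1.000e-03 -2.000e-03]  shift in final axes [ -0.7 -14.2 -12. ]
```

View pics/w11.png

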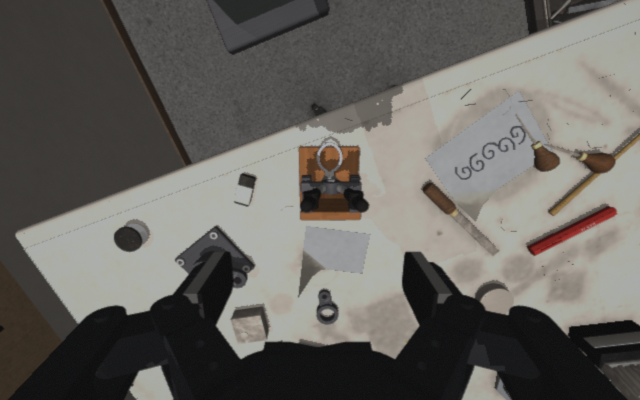

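View pics/s11.png

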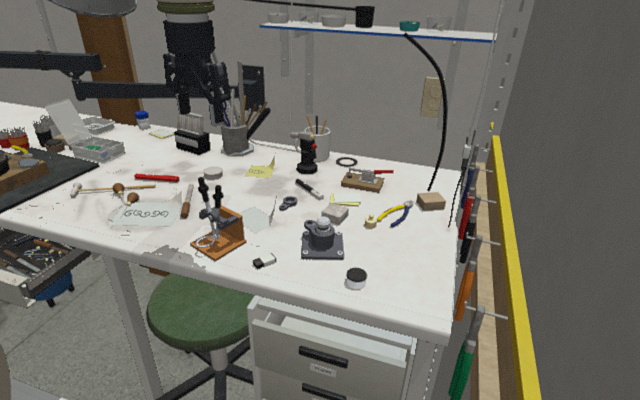

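Wrist picture: the pliers have handle tops at (311,201) and (357,201), level in the image, so the yaw fits. The ring is at (328,157). I'll take a close measurement.

```bash
python3 - <<'E'
from h import *
o,_=avgpose(2); c,P,d=cloud("wrist"); M=R.from_quat(o["ee_rot"]).as_matrix()
Q=(P-o["position"])@M*1e3
reg=np.zeros(d.shape,bool); reg[130:225,290:380]=1
for z0 in (.09,.10,.11,.12,.13,.14,.15,.155):
    m=reg&(P[...,2]>z0)&(P[...,2]<z0+.01)
    h=P[m]; q=Q[m]
    if len(h)<6: continue
    L=q[q[:,1]<np.median(q[:,1])]; 
    mid=(q[:,1].min()+q[:,1].max())/2
    a=q[q[:,1]<mid]; b=q[q[:,1]>=mid]
    print(z0,len(h),"A",a.mean(0).round(1),a[:,1].min().round(1),a[:,1].max().round(1),"B",b.mean(0).round(1),b[:,1].min().round(1),b[:,1].max().round(1))
m=reg&(P[...,2]>.015)&(P[...,2]<.035); m[175:]=0
x0,y0=285,125
cv2.imwrite("pics/w11c.png",cv2.resize(c["color"][y0:y0+105,x0:x0+95],None,fx=6,fy=6,interpolation=cv2.INTER_CUBIC))
E
```

```text
std [0.     0.0001 0.0001]
0.09 49 A [145.5   4.9  10.5] 0.4 7.3 B [144.8  30.6  10.7] 28.0 34.6
0.1 35 A [132.8   2.1   8.4] -2.9 4.9 B [133.1  32.2  10.1] 29.7 37.7
0.11 58 A [125.5   2.    9.8] -4.0 4.8 B [124.9  33.4  10.2] 30.8 39.7
0.12 42 A [113.7  -3.3   6.7] -11.9 2.6 B [113.3  37.8   6.6] 33.1 45.0
0.13 281 A [104.1  -3.7   9. ] -12.8 1.5 B [104.3  38.3   9.7] 33.1 48.4
0.14 103 A [94.3 -5.6  8.8] -14.0 -1.5 B [95.  39.6  9.8] 36.3 46.4
0.15 276 A [85.4 -9.  11.7] -14.8 -3.3 B [85.7 44.  11.7] 38.1 50.5
0.155 106 A [83.8 -9.1 12.7] -14.7 -5.2 B [83.8 44.2 12.2] 40.4 48.1
```

View pics/w11c.png

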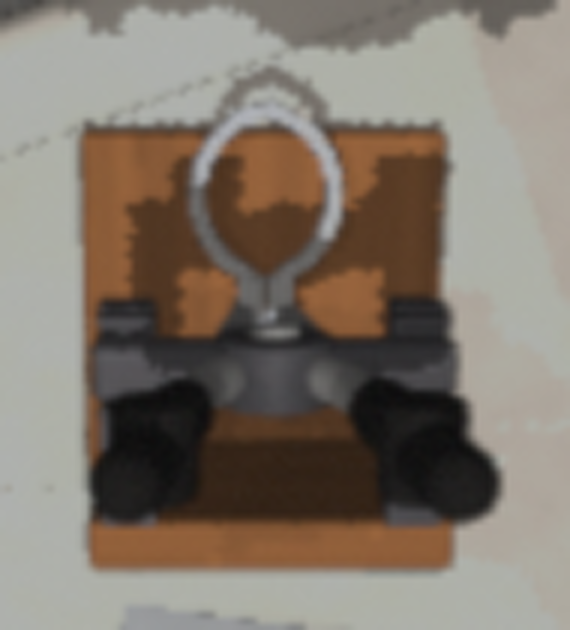

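```bash
python3 -m handwheel '0 9 6 0 0 0 85; 0 8.5 6 0 0 0 85; 20 0 0 0 0 0 85; 40 0 0 0 0 0 85; 40 0 0 0 0 0 85; 20 0 0 0 0 0 85; 10 0 0 0 0 0 85; 0 0 0 0 0 0 85'
python3 - <<'E'
from h import *
o,c=avgpose(3); delta([.5321,.0236,.079],1.217,o); cv2.imwrite("pics/w12.png",c["color"][100:])
k=cams.camera("side"); cv2.imwrite("pics/s12.png",cv2.resize(k["color"][100:280,140:290],None,fx=4,fy=3.3,interpolation=cv2.INTER_CUBIC))
E
```

```text
clock: 18.15
position: [0.5322, 0.0245, 0.1092]
ee_rot: [0.122, 0.697, -0.123, 0.696]
ft_force: [-0.3, -1.0, 0.4]
grip_width: 0.997
std [0.0005 0.     0.0008]
pos [0.5328 0.0245 0.1102] yaw_y 1.223 tilt [-0. -0.] w 85.3 j [-0.59  0.2   0.52  1.83 -0.11  1.13  1.19] t 18.3 F [ 0.1 -0.5 -0. ]
 shift mm (current axes) [31.2 -1.  -0.3]
 turn [ 0.006 -0.     0.   ]  shift in final axes [31.2 -1.  -0.3]
 turn [-3.135 -0.    -0.   ]  shift in final axes [31.2  1.   0.3]
```

View pics/w12.png

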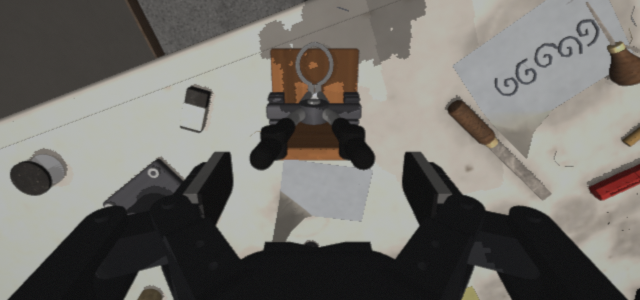

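View pics/s12.png

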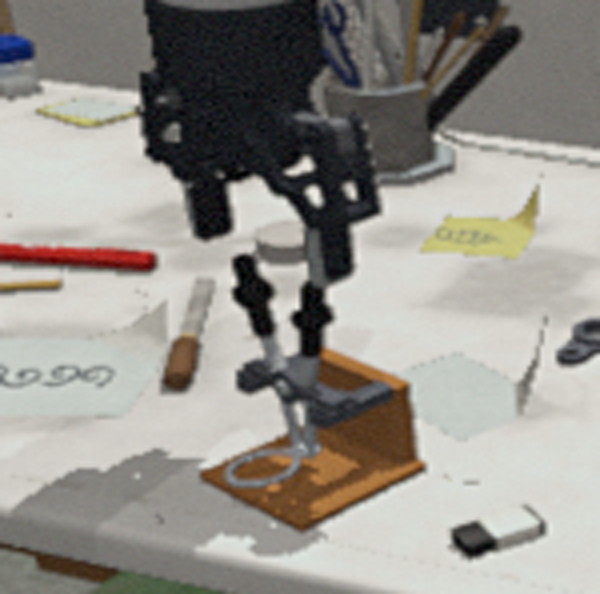

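```bash
python3 - <<'E'
from h import *
o,_=avgpose(2); c,P,d=cloud("wrist"); M=R.from_quat(o["ee_rot"]).as_matrix()
Q=(P-o["position"])@M*1e3
reg=np.zeros(d.shape,bool); reg[200:275,243:385]=1
for z0 in (.12,.13,.14,.15,.155,.16):
    m=reg&(P[...,2]>z0)&(P[...,2]<z0+.01)
    q=Q[m]
    if len(q)<6: continue
    mid=(q[:,1].min()+q[:,1].max())/2
    a=q[q[:,1]<mid]; b=q[q[:,1]>=mid]
    print(z0,len(q),"A",a.mean(0).round(1),a.min(0).round(1),a.max(0).round(1),"B",b.mean(0).round(1),b.min(0).round(1),b.max(0).round(1))
E
```

```text
std [0.0001 0.     0.0001]
0.12 179 A [-14.9 -21.8  -6. ] [-18.6 -31.4  -8.9] [ -8.9 -15.9   3.8] B [-15.   20.   -6.6] [-18.5  13.6  -8.9] [-9.2 28.9  2.4]
0.13 949 A [-24.1 -22.1  -3.4] [-28.5 -31.6  -9.3] [-18.6 -16.6   9.1] B [-24.   19.5  -3.6] [-28.5  14.   -9.1] [-18.6  29.2   8.9]
0.14 462 A [-34.  -24.3  -3.6] [-38.6 -33.6  -6.3] [-28.7 -19.8   3.6] B [-33.6  21.8  -3.7] [-38.6  17.3  -6.3] [-28.6  30.9   3.6]
0.15 905 A [-42.7 -27.7  -1.2] [-46.1 -34.4  -6.2] [-38.7 -21.8   5.9] B [-42.7  25.   -1.3] [-46.8  19.1  -6.5] [-38.6  31.8   5.9]
0.155 348 A [-44.5 -28.2   0.1] [-46.1 -32.6  -4.5] [-43.6 -23.8   4.7] B [-44.5  25.4  -0. ] [-46.8  21.2  -4.3] [-43.6  30.    4.3]
```

```bash
python3 -m handwheel '10 -1.2 0 0 0 0 85; 10 0 0 0 0 0 85; 9 0 0 0 0 0 85; 0 0 0 0 0 0 70; 0 0 0 0 0 0 66; 0 0 0 0 0 0 66' 60
python3 - <<'E'
from h import *
o,c=avgpose(2); delta([.5321,.0236,.079],1.217,o); cv2.imwrite("pics/w13.png",c["color"][100:])
E
```

```text
clock: 19.1
position: [0.532, 0.023, 0.0812]
ee_rot: [0.122, 0.696, -0.122, 0.696]
ft_force: [0.3, -0.3, -1.5]
grip_width: 0.774
std [0. 0. 0.]
pos [0.532  0.0231 0.0812] yaw_y 1.223 tilt [0. 0.] w 65.9 j [-0.58  0.24  0.51  1.87 -0.13  1.07  1.21] t 19.2 F [-0.2  0.3 -1.4]
 shift mm (current axes) [ 2.2  0.5 -0.1]
 turn [ 0.006  0.    -0.   ]  shift in final axes [ 2.2  0.5 -0.1]
 turn [-3.136  0.     0.   ]  shift in final axes [ 2.2 -0.5  0.1]
```

View pics/w13.png

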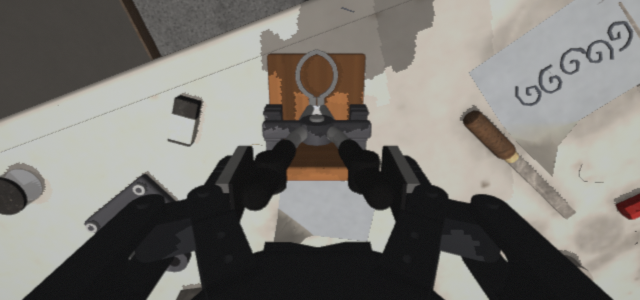

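The pads sit either side of the swellings, centred. I'll squeeze gradually with a small retraction.

```bash
python3 -m handwheel '0 0 0 0 0 0 60; -1 0 0 0 0 0 55; -1 0 0 0 0 0 50; -1 0 0 0 0 0 45; -1 0 0 0 0 0 40; 0 0 0 0 0 0 34; 0 0 0 0 0 0 30; 0 0 0 0 0 0 30' 60
python3 - <<'E'
from h import *
o,c=avgpose(2); delta([.5321,.0236,.079],1.217,o); cv2.imwrite("pics/w14.png",c["color"][100:])
E
```

```text
clock: 20.0
position: [0.5333, 0.0228, 0.0871]
ee_rot: [0.123, 0.695, -0.122, 0.697]
ft_force: [-3.5, -3.1, 17.8]
grip_width: 0.399
std [0. 0. 0.]
pos [0.5333 0.0228 0.0871] yaw_y 1.223 tilt [0.003 0.001] w 33.6 j [-0.58  0.23  0.51  1.86 -0.13  1.08  1.2 ] t 20.1 F [-4.1 -3.  17.6]
 shift mm (current axes) [ 8.1  0.4 -1.5]
 turn [ 0.006  0.003 -0.002]  shift in final axes [ 8.1  0.4 -1.4]
 turn [-3.136e+00  2.000e-03  4.000e-03]  shift in final axes [ 8.1 -0.4  1.4]
```

View pics/w14.png

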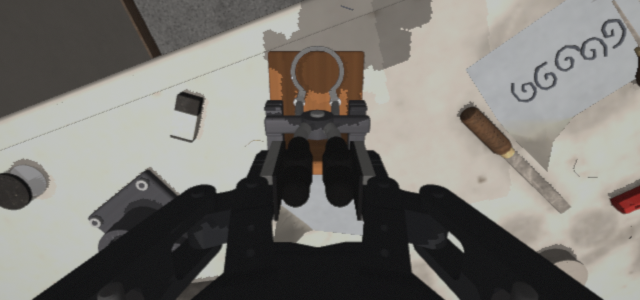

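The ring is visibly spread, with the opening at its stop. Lifting straight up.

```bash
python3 -m handwheel '0 0 0 0 0 0 25; -4 0 0 0 0 0 25; -8 0 0 0 0 0 25; -12 0 0 0 0 0 25; -16 0 0 0 0 0 25; -16 0 0 0 0 0 25; -12 0 0 0 0 0 25; 0 0 0 0 0 0 25' 90
python3 - <<'E'
from h import *
o,c=avgpose(3); delta([.5321,.0236,.079],1.217,o); cv2.imwrite("pics/w15.png",c["color"][100:])
k=cams.camera("side"); cv2.imwrite("pics/s15.png",cv2.resize(k["color"][100:280,140:290],None,fx=4,fy=3.3,interpolation=cv2.INTER_CUBIC))
E
```

```text
clock: 20.9
position: [0.5329, 0.0233, 0.1549]
ee_rot: [0.123, 0.696, -0.122, 0.697]
ft_force: [0.3, -0.2, -0.6]
grip_width: 0.347
std [0.0005 0.     0.0008]
pos [0.5323 0.0233 0.1538] yaw_y 1.223 tilt [0.001 0.001] w 30.1 j [-0.6   0.16  0.52  1.79 -0.08  1.22  1.17] t 21.05 F [ 0.6 -0.1 -1.5]
 shift mm (current axes) [74.8  0.2 -0.4]
 turn [ 0.006  0.001 -0.001]  shift in final axes [74.8  0.2 -0.3]
 turn [-3.135e+00  2.000e-03  2.000e-03]  shift in final axes [74.8 -0.2  0.3]
```

View pics/w15.png

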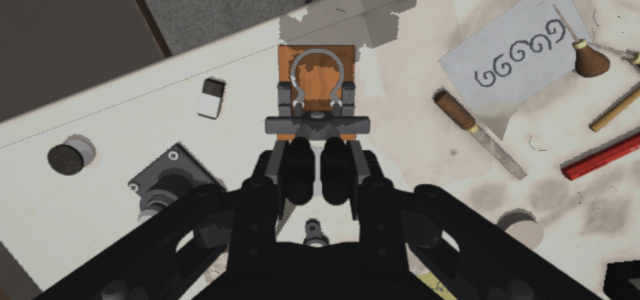

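View pics/s15.png

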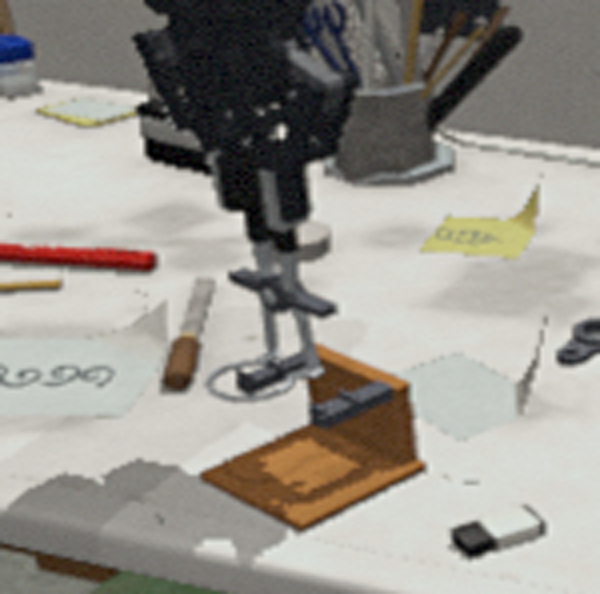

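The pliers are lifted, upright and clear of the stand (stand prongs at (350,400) of the crop, ring at (265,380)). Now the ring's place in the tool frame.

```bash
cat >> h.py <<'E'
def ring(o,c,P,d,box):
    M=R.from_quat(o["ee_rot"]).as_matrix(); Q=(P-o["position"])@M*1e3
    v0,v1,u0,u1=box; reg=np.zeros(d.shape,bool); reg[v0:v1,u0:u1]=1
    m=reg&(Q[...,0]>25)&(Q[...,0]<80)&(d>0)&(abs(Q[...,1])<26)&(Q[...,2]<-2)
    return Q,m
E
python3 - <<'E'
from h import *
o,_=avgpose(2); c,P,d=cloud("wrist")
Q,m=ring(o,c,P,d,(130,240,280,360)); q=Q[m]; print(len(q))
print(np.percentile(q,[0,5,50,95,100],axis=0).round(1)); 
print(np.histogram(q[:,0],bins=range(25,82,4)))
x0,y0=275,135
cv2.imwrite("pics/w15c.png",cv2.resize(c["color"][y0:y0+100,x0:x0+90],None,fx=6,fy=6,interpolation=cv2.INTER_CUBIC))
mm=(m[y0:y0+100,x0:x0+90]*255).astype(np.uint8); cv2.imwrite("pics/w15m.png",cv2.resize(mm,None,fx=3,fy=3,interpolation=0))
np.save("q15.npy",Q)
E
```

```text
std [0. 0. 0.]
654
[[ 25.4 -26.  -45. ]
 [ 62.  -19.8 -43.3]
 [ 63.1   1.2 -25. ]
 [ 64.9  22.3  -3.8]
 [ 79.8  25.9  -2. ]]
(array([  2,   0,   0,   0,   0,   0,   0,   0,   0, 620,  11,   0,   2,
        19]), array([25, 29, 33, 37, 41, 45, 49, 53, 57, 61, 65, 69, 73, 77, 81]))
```

View pics/w15c.png

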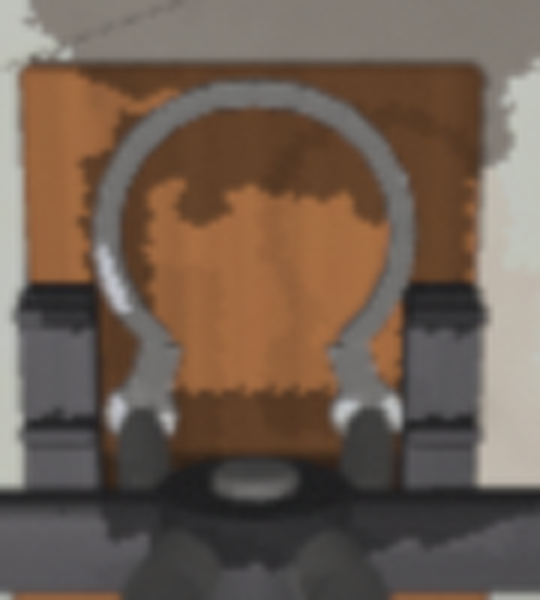

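View pics/w15m.png

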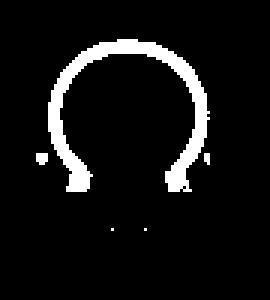

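```bash
cat >> h.py <<'E'
from scipy.optimize import least_squares
def fitring(Q,m):
    m=m&(abs(Q[...,0]-np.median(Q[m][:,0]))<4)&(Q[...,2]<-16); q=Q[m]
    A=np.c_[q[:,1:],np.ones(len(q))]; pl=np.linalg.lstsq(A,q[:,0],rcond=None)[0]
    f=least_squares(lambda p:np.hypot(q[:,1]-p[0],q[:,2]-p[1])-p[2],[0,-27,20],loss="soft_l1").x
    rr=np.hypot(q[:,1]-f[0],q[:,2]-f[1])
    print("ring c (y,z) r",f.round(2),"rin/out",np.percentile(rr,[2,98]).round(1),"top x at c",(pl@[f[0],f[1],1]).round(2),"slopes",pl[:2].round(3),"n",len(q)); return f
E
python3 - <<'E'
from h import *
Q=np.load("q15.npy"); reg=np.zeros(Q.shape[:2],bool); reg[130:240,280:360]=1
m=reg&(Q[...,0]>58)&(Q[...,0]<68)&(abs(Q[...,1])<26)&(Q[...,2]<-2)
fitring(Q,m)
E
```

```text
ring c (y,z) r [  1.39 -22.96  20.72] rin/out [18.8 22.5] top x at c 63.12 slopes [ 0.004 -0.013] n 427
```

```bash
python3 - <<'E'
from h import *
o,_=avgpose(2); c,P,d=cloud("wrist"); M=R.from_quat(o["ee_rot"]).as_matrix()
Q=(P-o["position"])@M*1e3
cv2.imwrite("pics/w16.png",cv2.resize(c["color"][195:345,240:400],None,fx=4.5,fy=4,interpolation=cv2.INTER_CUBIC))
for u in (296,300,304,333,338,343,318,275,360):
    print(u,[(v,*Q[v,u].round(0).astype(int).tolist()) for v in range(212,310,7) if Q[v,u,0]<70])
E
```

```text
std [0.     0.     0.0001]
296 [(212, 35, -15, 1), (219, 11, -13, -2), (226, 10, -13, 2), (233, -7, -12, 0), (240, -26, -11, -3), (247, -42, -10, -7), (254, -49, -9, -6), (261, -53, -9, -5), (268, -58, -9, -4), (275, -63, -8, -3), (282, -68, -8, -3), (289, -71, -8, -1), (296, -73, -8, 1), (303, -72, -8, 5)]
300 [(212, 33, -12, 0), (219, 11, -11, -3), (226, 10, -11, 2), (233, -11, -9, -1), (240, -26, -8, -3), (247, -41, -8, -7), (254, -50, -7, -7), (261, -53, -7, -5), (268, -58, -7, -4), (275, -64, -6, -4), (282, -69, -6, -3), (289, -71, -6, -2), (296, -73, -6, 1), (303, -73, -6, 4)]
304 [(219, 8, -8, -3), (226, 1, -7, -1), (233, -11, -7, -1), (240, -25, -6, -3), (247, -41, -6, -6), (254, -49, -5, -7), (261, -53, -5, -5), (268, -58, -5, -4), (275, -64, -5, -4), (282, -68, -4, -3), (289, -72, -4, -2), (296, -73, -4, 1), (303, -72, -4, 5)]
333 [(212, 33, 14, 0), (219, 9, 12, -3), (226, 2, 12, -1), (233, -11, 11, -1), (240, -27, 10, -4), (247, -41, 10, -6), (254, -49, 9, -7), (261, -54, 9, -6), (268, -58, 9, -4), (275, -64, 8, -4), (282, -68, 8, -3), (289, -70, 8, -1), (296, -71, 8, 2), 
[... 420 characters left out ...]
-56, 14, -3), (275, -62, 13, -3), (282, -69, 12, -3), (289, -71, 12, -1), (296, -72, 12, 2), (303, -71, 12, 5)]
318 [(212, 17, 2, -5), (219, 8, 2, -4), (226, 3, 2, 0), (233, 2, 2, 4), (240, 3, 2, 10)]
275 [(219, 11, -28, -2), (226, 10, -28, 2), (233, 11, -28, 8), (247, -49, -19, -10), (254, -56, -18, -10), (261, -63, -17, -10), (268, -69, -17, -10), (275, -74, -16, -10), (282, -75, -16, -7), (289, -78, -16, -6), (296, -80, -15, -4), (303, -81, -15, -2)]
360 [(219, 11, 31, -2), (226, 9, 31, 2), (233, 9, 31, 7), (247, -50, 22, -11), (254, -57, 21, -11), (261, -63, 20, -11), (268, -70, 19, -11), (275, -76, 18, -11), (282, -75, 19, -7), (289, -79, 18, -7), (296, -81, 18, -5), (303, -81, 18, -2)]
```

View pics/w16.png

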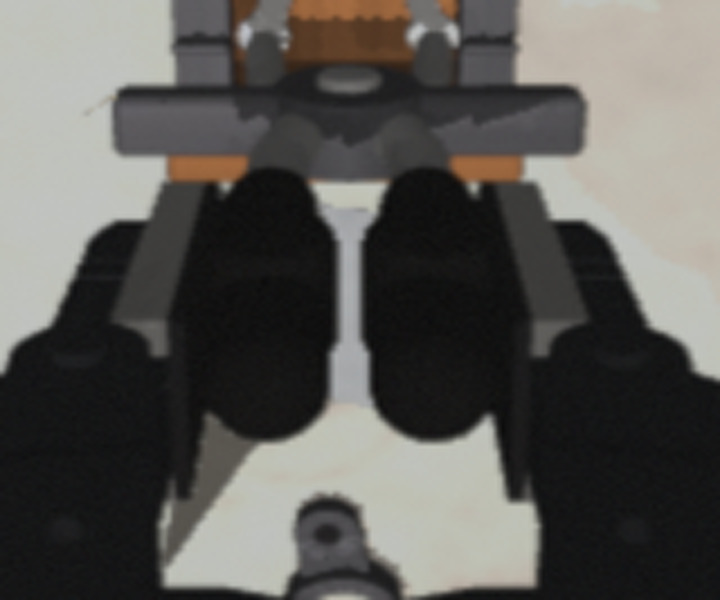

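Handles, cross-bar and ring agree: the pliers sit at tool y +1.4 and z +2.5, upright. The ring centre is near tool (64, 1.4, -24). I'll lift 15 more and carry to the axle: TCP target (.6276,-.2033).

```bash
python3 -m handwheel '-15 0 0 0 0 0 25; 0 -10 10 0 0 0 25; 0 -24 22 0 0 0 25; 0 -26 24 0 0 0 25; 0 -26 24 0 0 0 25; 0 -26 24 0 0 0 25; 0 -26 24 0 0 0 25; 0 -22 20 0 0 0 25'
python3 -m handwheel '0 -14 14 0 0 0 25; 0 -6 6 0 0 0 25; 0 0 0 0 0 0 25; 0 0 0 0 0 0 25'
python3 - <<'E'
from h import *
o,c=avgpose(3); delta([.6276,-.2033,.17],1.22,o); cv2.imwrite("pics/w17.png",c["color"][60:])
k=cams.camera("side"); cv2.imwrite("pics/s17.png",cv2.resize(k["color"][110:290,240:400],None,fx=4,fy=3.3,interpolation=cv2.INTER_CUBIC))
E
```

```text
clock: 22.2
position: [0.6169, -0.1797, 0.1678]
ee_rot: [0.122, 0.696, -0.123, 0.696]
ft_force: [0.7, 0.5, -0.9]
grip_width: 0.349
clock: 22.6
position: [0.6284, -0.2022, 0.1679]
ee_rot: [0.122, 0.697, -0.122, 0.696]
ft_force: [0.4, -0.0, -1.5]
grip_width: 0.353
std [0.0001 0.0002 0.0001]
pos [ 0.6285 -0.2019  0.168 ] yaw_y 1.224 tilt [-0.     0.001] w 29.9 j [-0.2   0.47  0.62  1.42 -0.28  1.33  1.66] t 22.75 F [ 0.4  0.7 -2.4]
 shift mm (current axes) [-2.  -1.6 -0.4]
 turn [ 0.004 -0.    -0.001]  shift in final axes [-2.  -1.7 -0.4]
 turn [-3.137e+00  1.000e-03 -1.000e-03]  shift in final axes [-2.   1.7  0.4]
```

View pics/w17.png

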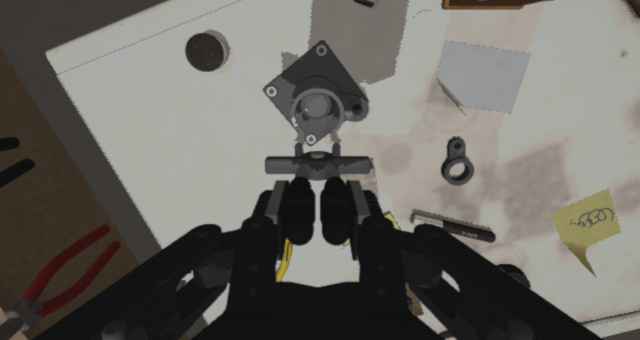

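View pics/s17.png

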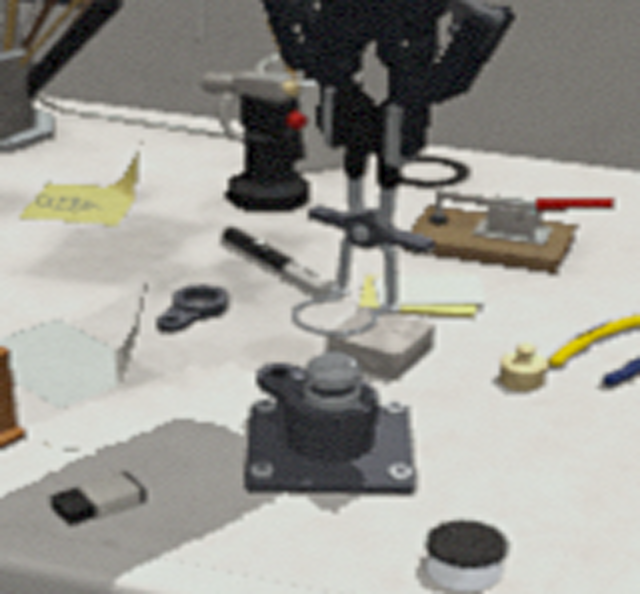

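Wrist picture: the spread ring encircles the stub top around (317,103 of the crop). Side picture: ring above the stub, link flat on the shoulder. I'll fit both in the tool frame.

```bash
cat > rel.py <<'E'
from h import *
o,_=avgpose(2); c,P,d=cloud("wrist")
M=R.from_quat(o["ee_rot"]).as_matrix(); Q=(P-o["position"])@M*1e3
near=(abs(Q[...,1])<27)&(Q[...,2]<-16)&(Q[...,2]>-50)&(d>0)
m=near&(Q[...,0]>58)&(Q[...,0]<68); m2=m.copy()
rr=np.hypot(Q[...,1]-1.4,Q[...,2]+23.5); m2&=(rr>17)&(rr<24); f=fitring(Q,m2)
tz=(o["position"][2]-.072)*1e3
s=near&(abs(Q[...,0]-tz)<3)&(np.hypot(Q[...,1]-1.4,Q[...,2]+24)<16)&~m2
q=Q[s]; print("stub n",len(q),"mean",q.mean(0).round(1),"min",np.percentile(q,2,0).round(1),"max",np.percentile(q,98,0).round(1))
ax=np.array([.6056,-.1937,.072]); print("axis top in tool",((ax-o["position"])@M*1e3).round(1))
v0=int(np.where(m2)[0].min())-15; u0=260
cv2.imwrite("pics/rel%d.png"%int(o["clock"]*100),cv2.resize(c["color"][v0:v0+100,u0:u0+115],None,fx=6,fy=6,interpolation=cv2.INTER_CUBIC)); print("crop",u0,v0,int(o["clock"]*100))
E
python3 rel.py
```

```text
std [0.     0.0001 0.    ]
ring c (y,z) r [  1.15 -22.86  20.77] rin/out [18.9 22.6] top x at c 63.41 slopes [-0.    -0.012] n 429
stub n 512 mean [ 96.8   0.7 -25.9] min [ 95.2 -11.3 -36. ] max [ 99.   12.4 -16.3]
axis top in tool [ 96.3   0.2 -24.5]
crop 260 133 2290
```

View pics/rel2290.png

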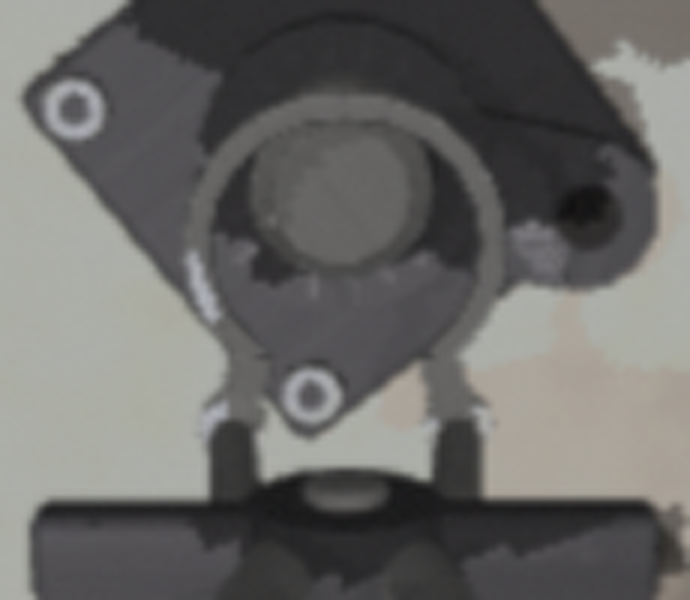

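```bash
python3 - <<'E'
from h import *
c=cams.camera("wrist"); T=c["T_tool_cam"]; K=c["camera_matrix"]
def rt(u,v,x):
    D=T[:3,:3]@np.array([(u-K[0,2])/K[0,0],(v-K[1,2])/K[1,1],1]); return ((T[:3,3]+D*((x-T[0,3])/D[0]))*1e3).round(1)
f=lambda X,Y:(260+(X+.5)/6-.5,133+(Y+.5)/6-.5)
print("stub top face",rt(*f(338,195),.0965),"edges",rt(*f(258,195),.0965),rt(*f(416,195),.0965),rt(*f(338,122),.0965),rt(*f(338,264),.0965))
print("ring L/R inner",rt(*f(214,235),.0634),rt(*f(477,235),.0634),"far inner",rt(*f(343,122),.0634))
E
```

```text
stub top face [ 96.5   0.2 -25. ] edges [ 96.5 -12.5 -25. ] [ 96.5  12.6 -25. ] [ 96.5   0.2 -36.5] [ 96.5   0.2 -13.8]
ring L/R inner [ 63.4 -17.1 -25.2] [ 63.4  19.8 -25.2] far inner [ 63.4   1.  -41. ]
```

Ring inner edge is centred at tool (1.3, about -23.3) and the stub at (0.2, -25.0). I'll shift -1 in y and -1.5 in z, and descend partway.

```bash
python3 -m handwheel '0 -1.1 -1.5 0 0 0 25; 8 0 0 0 0 0 25; 10 0 0 0 0 0 25; 6 0 0 0 0 0 25; 0 0 0 0 0 0 25; 0 0 0 0 0 0 25'
python3 rel.py
```

```text
clock: 23.6
position: [0.6266, -0.2039, 0.1438]
ee_rot: [0.122, 0.697, -0.122, 0.696]
ft_force: [-0.3, 0.2, -1.7]
grip_width: 0.352
std [0.0001 0.     0.0002]
ring c (y,z) r [  1.49 -22.75  20.75] rin/out [18.8 22.5] top x at c 62.88 slopes [ 0.002 -0.011] n 426
stub n 584 mean [ 72.5   2.7 -25.7] min [ 71.   -9.2 -35.7] max [ 74.8  14.4 -16.5]
axis top in tool [ 72.    2.5 -23.4]
crop 260 133 2370
```

View pics/rel2370.png

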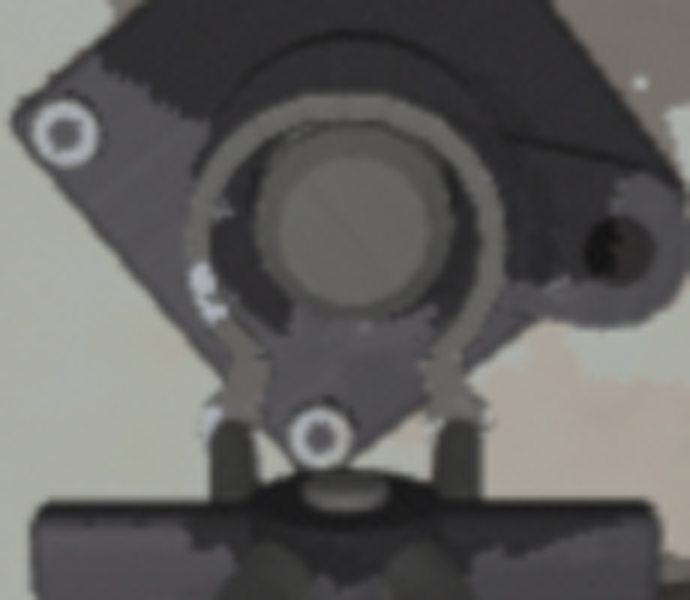

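```bash
python3 - <<'E'
from h import *
c=cams.camera("wrist"); T=c["T_tool_cam"]; K=c["camera_matrix"]
def rt(u,v,x):
    D=T[:3,:3]@np.array([(u-K[0,2])/K[0,0],(v-K[1,2])/K[1,1],1]); return ((T[:3,3]+D*((x-T[0,3])/D[0]))*1e3).round(1)
f=lambda X,Y:(260+(X+.5)/6-.5,133+(Y+.5)/6-.5)
print("stub top face edges",rt(*f(272,224),.0725),rt(*f(434,224),.0725),rt(*f(354,157),.0725),rt(*f(354,297),.0725))
print("cyl edges",rt(*f(256,220),.0775),rt(*f(453,220),.0775),rt(*f(354,128),.0775),rt(*f(354,318),.0775))
print("ring L/R inner",rt(*f(211,235),.0629),rt(*f(478,235),.0629),"far inner",rt(*f(343,122),.0629))
E
```

```text
stub top face edges [ 72.5  -9.3 -25. ] [ 72.5  14.2 -25. ] [ 72.5   2.6 -34.8] [ 72.5   2.6 -14.1]
cyl edges [ 77.5 -11.9 -24.6] [ 77.5  17.3 -24.6] [ 77.5   2.6 -38.2] [77.5  2.7 -9.7]
ring L/R inner [ 62.9 -17.5 -25.3] [ 62.9  19.9 -25.3] far inner [ 62.9   1.  -41.1]
```

Stub axis is at tool y 2.6 and z -24.2, against ring y 1.2. I'll correct y by +1.3 and z by -0.5, then lower in small steps.

```bash
python3 -m handwheel '0 1.3 -0.5 0 0 0 25; 0 0 0 0 0 0 25; 4 0 0 0 0 0 25; 3 0 0 0 0 0 25; 3 0 0 0 0 0 25; 0 0 0 0 0 0 25'
python3 rel.py
```

```text
clock: 24.4
position: [0.6264, -0.2024, 0.1334]
ee_rot: [0.122, 0.697, -0.122, 0.696]
ft_force: [-0.4, 0.7, -1.0]
grip_width: 0.349
std [0.0001 0.     0.0002]
ring c (y,z) r [  1.46 -22.75  20.77] rin/out [18.8 22.5] top x at c 62.82 slopes [-0.002 -0.012] n 423
stub n 601 mean [ 62.1   1.2 -25.1] min [ 60.3 -10.6 -34.7] max [ 64.3  13.  -16.4]
axis top in tool [ 61.5   1.1 -22.5]
crop 260 133 2450
```

View pics/rel2450.png

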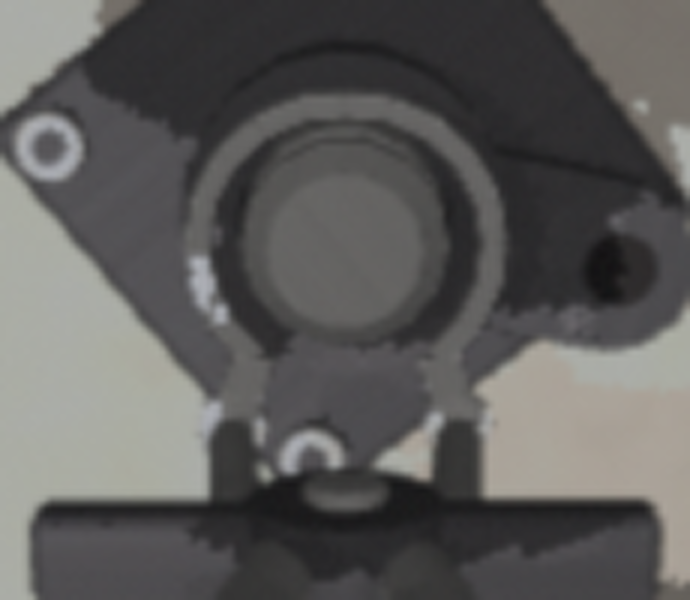

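The ring is level with the stub top, well centred all round, with no contact force. About 13.5 mm remain.

```bash
python3 -m handwheel '3 0 0 0 0 0 25; 3 0 0 0 0 0 25; 3 0 0 0 0 0 25; 2.5 0 0 0 0 0 25; 2 0 0 0 0 0 25; 0 0 0 0 0 0 25; 0 0 0 0 0 0 25'
python3 rel.py
python3 - <<'E'
from h import *
o,_=avgpose(2); print(o["position"],o["ft_force"])
k=cams.camera("side"); cv2.imwrite("pics/s20.png",cv2.resize(k["color"][190:260,290:360],None,fx=8,fy=8,interpolation=cv2.INTER_CUBIC))
im=cv2.resize(k["color"][190:260,290:360],None,fx=8,fy=8,interpolation=cv2.INTER_CUBIC)
th=np.linspace(0,2*np.pi,60)
for z,r,col in ((.052,.0125,(0,0,255)),(.060,.015,(0,0,255)),(.0575,.0215,(0,255,0)),(.0545,.0215,(0,255,0))):
    C=np.c_[.6056+r*np.cos(th),-.1937+r*np.sin(th),np.full(60,z)]
    cv2.polylines(im,[((w2px(k,C)-[290,190]+.5)*8).astype(np.int32)],True,col,1)
cv2.imwrite("pics/s20o.png",im)
E
```

```text
clock: 25.25
position: [0.6267, -0.2025, 0.1206]
ee_rot: [0.122, 0.696, -0.122, 0.696]
ft_force: [-0.3, -0.2, -1.9]
grip_width: 0.353
std [0. 0. 0.]
ring c (y,z) r [  1.5  -22.95  20.75] rin/out [18.9 22.5] top x at c 63.25 slopes [-0.002 -0.011] n 426
stub n 683 mean [ 49.2   1.4 -25.4] min [ 47.5 -10.3 -35.4] max [ 51.4  13.2 -16.4]
axis top in tool [ 48.6   1.1 -22.9]
crop 260 133 2535
std [0. 0. 0.]
[ 0.62678565 -0.20255959  0.12072883] [ 0.57830996  0.50064442 -1.29338322]
```

View pics/s20.png

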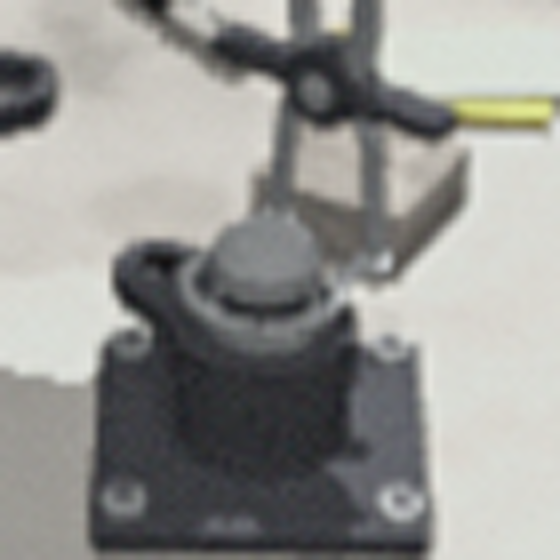

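View pics/s20o.png

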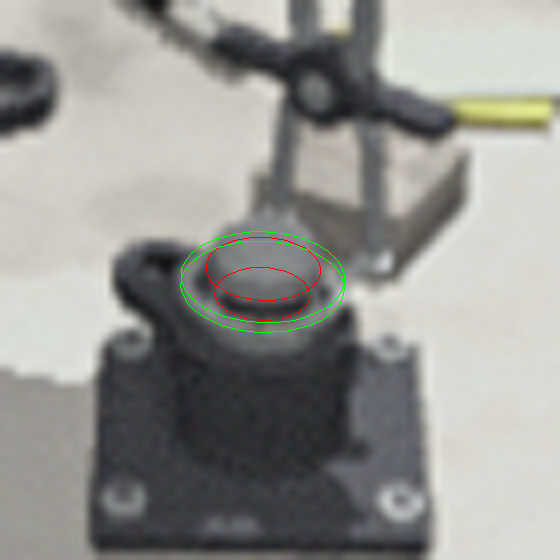

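View pics/rel2535.png

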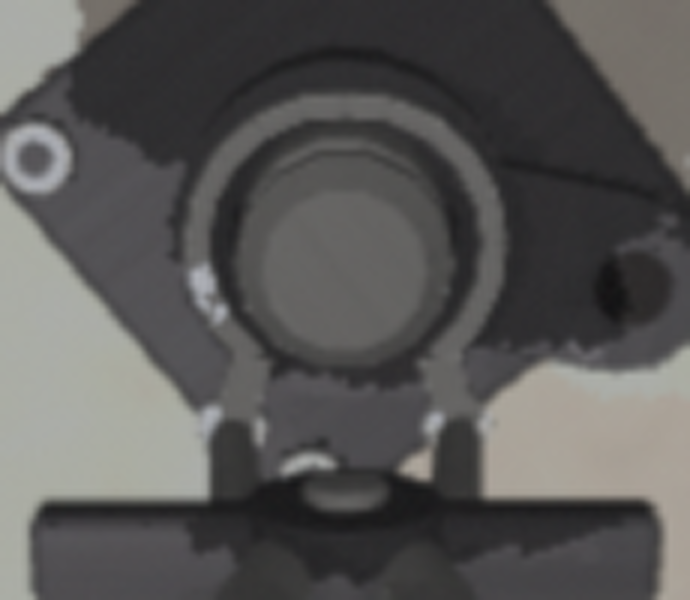

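The side overlay puts the visible band a little below my prediction. I'll check with side-camera depth whether that band is the ring or the link top.

```bash
python3 - <<'E'
from h import *
k,S,ds=cloud("side")
for X,Y in [(200,310),(215,325),(240,335),(262,338),(262,345),(262,352),(262,328),(290,335),(320,315),(192,290),(340,290),(262,240),(262,225),(262,300),(155,255),(262,365),(262,385)]:
    u=int(290+X/8);v=int(190+Y/8); p=S[v,u]*1e3; print((X,Y),p.round(1),k["color"][v,u], "r",np.hypot(p[0]-605.6,p[1]+193.7).round(1))
x=S.reshape(-1,3); r=np.hypot(x[:,0]-.6056,x[:,1]+.1937); m=(r<.027)&(x[:,2]>.04)&(x[:,2]<.08)
print(np.histogram(x[m&(r>.017)][:,2]*1e3,bins=range(40,72,2)))
E
```

```text
(200, 310) [ 586.9 -183.7   56.9] [136 135 132] r 21.2
(215, 325) [ 584.4 -186.8   54.3] [93 92 91] r 22.3
(240, 335) [ 581.3 -196.5   56.2] [115 114 109] r 24.5
(262, 338) [ 582.5 -200.5   53.9] [106 104 103] r 24.1
(262, 345) [ 588.  -198.9   47.4] [101 100  97] r 18.4
(262, 352) [ 588.8 -198.7   44.3] [82 79 77] r 17.6
(262, 328) [ 581.1 -200.9   57.3] [115 112 111] r 25.6
(290, 335) [ 584.8 -208.3   56.7] [134 134 130] r 25.4
(320, 315) [ 594.  -214.    57.2] [136 135 130] r 23.4
(192, 290) [ 591.4 -180.    58.2] [101  97  99] r 19.8
(340, 290) [ 607.7 -214.3   56. ] [184 184 182] r 20.7
(262, 240) [ 600.6 -194.1   70.7] [141 137 134] r 5.0
(262, 225) [ 610.2 -191.    69.2] [132 133 129] r 5.3
(262, 300) [ 589.3 -198.1   61.3] [97 98 92] r 16.9
(155, 255) [ 632.7 -154.4   39.5] [58 54 54] r 47.7
(262, 365) [ 584.4 -200.1   45. ] [65 57 54] r 22.2
(262, 385) [ 578.6 -202.1   41.8] [54 51 54] r 28.3
(array([ 5, 17, 74, 17,  1,  0,  7, 17, 42,  5,  6,  6,  2,  5,  1]), array([40, 42, 44, 46, 48, 50, 52, 54, 56, 58, 60, 62, 64, 66, 68, 70]))
```

The side depth peak for the ring is at 56–58 mm, with link top 44–46 and stub top about 71, each about 1 mm low. That puts the ring centre at 56–57 mm. The wrist camera gives 0.5 mm above the groove's middle, with even gaps to the stub of about 3 mm. The tail top at 39.5 mm shows the link is flat. Handing in.

```bash
python3 - <<'E'
from workcell import manip, hand_in
o=manip.get_obs(); print(o["clock"],o["position"],abs(o["joint_velocities"]).max(),o["grip_width"])
print(hand_in())
E
```

```text
25.6 [ 0.62674954 -0.20252286  0.12064333] 0.0012567363373842952 0.3475178636817773
the job is handed in; nothing more can be done
None
```

I put the larger link over the stub onto the shoulder, then lifted the squeezed pliers out of the stand and lowered the spread ring to the groove. I handed in at 25.6 s, holding the pliers still with the grip set to 90 N. The hand-in gave no verdict.

**Last checks**
- **Ring height:** the wrist camera put the ring centre about 0.5 mm above mid-groove. The side camera put it at about 56–57 mm, after allowing for its roughly 1 mm low bias.
- **Ring centring:** the wrist picture showed even gaps of about 3 mm left and right of the stub. The gap at the far side was smaller, roughly 2 mm before the last 24 mm of lowering.
- **Link:** flat on the shoulder, with the tail top measured at 39.5 mm against 40 mm expected.
- **Pliers:** upright, with a ring slope of about 0.01 rad, arm at rest and no contact force at the wrist.

**Where checks failed or disagreed**
- **Fingertips:** they ended about 31–36 mm short of the reported TCP, so my first close on the link shut in the air above it. I used the measured offset from then on.
- **Gripper opening:** it read 3–10 mm less than the true widths while gripping.
- **Ring size and position:** the ring measured about 4% larger than stated. Its fitted centre was 1.5 mm off the stated 27 mm offset, so I aligned between the two.
- **Side view of the ring:** side depth suggested the ring might sit 2–3 mm towards that camera. I relied on the wrist view instead.
- **Squeeze angle:** I could not read the handle joint. I judged it only from the visibly spread ring and the fingers being stopped.

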